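# Rack the last slide carrier and hold the incubator lid at the vent mark

### The job

Get the batch ready for the slide incubator: take the last slide carrier off the blue draining stand and set it, without dropping it, upright on its long edge and fully down in the empty slot of the wire rack, and let go of it. Then, to vent the chamber, take the incubator's bar handle and lift the spring-closed lid until its black pointer is in the green vent band (30 degrees open), never up into the red (from 40 degrees), and finish while holding it there with the gripper, since the spring would shut it. Leave the other carriers and the things on the bench as they are.

Things in the scene. Friction and masses are not known exactly. Their poses are not given: they have to be found in the camera images.
- carrier_center (a point): Centre of the carrier to rack: flat aluminium frame of glass slides, a solid plate to the gripper: 10 mm thick (own x), 128 long (own y), 86 high (own z, 43 either way), ~0.14 kg. Starts on its long edge on the blue stand, leaning 20 degrees, top towards the robot; two prongs on that side (more than 35 mm either side of the middle) reach 45 mm up it. Grip the top edge across the thickness
- free_slot (a point): Middle of the floor of the empty slot of the fixed wire rack (a seated carrier's centre is 43 mm above). A carrier runs along y. Three slots 45 mm apart in x, two of them full; which one is empty varies. Each is 13 mm wide between wire posts 52 mm either side of the middle, 45 mm tall, flared to 23 mm at the top; end wires leave 5 mm play at either end. Floor 9 mm above the bench
- carrier_a_center (a point): Centre of a like carrier that already stands in the rack; leave it
- carrier_b_center (a point): Centre of the other like carrier that already stands in the rack; leave it
- handle_mid (a point): Middle of the bar handle on top of the incubator lid near its front edge: round steel bar, 14 mm diameter, 136 mm long along its own y (parallel to the hinge), its centre line 36 mm above the lid's top face, on two posts 60 mm to either side of the middle. It turns with the lid
- lid_hinge (a point): Middle of the lid's hinge line (own y), at the incubator's rear, 126 mm above the bench; own x points to the rear, away from the handle; turns with the lid. With the lid shut the bar is 225 mm in front of it and 58 mm above. Incubator: fixed grey box with a white lid, 260 deep x 300 wide x 120 mm, lid top at 148 mm, front turned to the robot's left
- lid (a joint): Lid opening angle, rad: 0 shut, growing as the handle side rises, up to 1.2. A spring hinge and the lid's weight shut it: 5 to 7 N upwards at the bar starts it, 8 to 11 N holds it at 30 degrees. Green vent band 27 to 33 degrees (0.471 to 0.576 rad), red from 40 degrees (0.70 rad)
- vent_mark (a point): Middle of the green vent band (30 degrees) at the rim of the aluminium sector scale on the incubator's side that faces away from the robot; the scale's centre is the hinge, radius 131 mm; the band is about 14 mm long
- pointer_tip (a point): Tip of the black pointer on the lid's side, 132 mm in front of the hinge line; it runs along the sector's rim and meets the vent mark at 30 degrees
- marker: Blue felt marker with black cap, 130 mm long along its x, 15 mm thick; bystander
- tape: Yellow roll of tape lying flat, 68 mm across, 19 mm high; bystander
- dye_bottle: Amber dye bottle, 42 mm across, 85 mm tall; bystander
- stain_jar: Square purple staining jar with white lid, 66 mm wide, 102 mm tall; bystander
- slide_box: Red flat slide box, 87 x 177 x 33 mm; bystander
Not all that is in view belongs to the job. What is shaped like the part that bears carrier_center but brown or pink is not meant.

How it is judged:
By the outcome, as a careful person would: the job done as asked, in the order asked, and still so for the second after the job is handed in, while the arm keeps its last pose, push and grip.
It also fails if it takes over 46 s, if anything falls off the work surface, if the arm or the gripper's body presses on something with over 40 N, if the wrist force passes 120 N, or if a joint passes its speed limit or range.

### The arm

A 6-joint arm with a two-finger parallel gripper is mounted at the origin on the work surface. World frame = base frame: x ahead of the robot, y to its left, z up, the work surface at z = 0. Lengths are in m, angles in rad, forces in N, time in s.
With the tool pointing down it reaches from about 0.35 to 0.975 m from the base axis. Payload 4.9 kg.
Tool frame: the origin (TCP) lies between the finger pads; the fingertips stand 19 mm ahead of it and the grasp point (between the pads) is the TCP; z points along the fingers, y is the direction in which the jaws open and shut (so a half turn about z gives the same grasp; the last joint's range is limited). The gripper opens to 85 mm and grips with 20 to 120 N. Pads are 22 mm wide; open, the fingers measure 114 mm over their backs; the gripper's body (76 mm by 85 mm) begins 54 mm behind the grasp point. The pads swing forward as they close: fully open they stand 13 mm farther back than shut.
Start: joints at [0.991, 0.053, 1.613, -0, 1.476, -0.119], TCP at [0.278, 0.56, 0.215] pointing down, gripper open.
Joint ranges: [-3.01, 3.01], [-1.01, 2.22], [0.06, 2.58], [-1.02, 4.17], [0.09, 2.62], [-3.14, 3.14]. Speed limits (rad/s): [2.57, 2.57, 3.14, 3.14, 3.14, 3.14].

### API

Orientations are given as a unit quaternion [w, x, y, z].
In Python, from plant import state, grab_frame, calibration, job_done gives the robot as it stands. The module is installed in compiled form; this text tells all that it offers.
- The arm moves only by the tool servo_tool, never from a script. Its argument "deltas" is a list that holds one entry, the list of rows, each a list of 5 numbers: the finger opening in mm, from 0 to 85.4, then the shift along the world's x, y, z in mm, then the turn about the world's z in units of 6 degrees (1.0 is 6 degrees). A call has 1 to 5 rows; each row is the pose to reach, as a shift and turn from the pose commanded when the call began; what a row does not reach only later rows make up. A row lasts 1/8 s, in which the tool goes at most 62.5 mm and 10.7 degrees, less where a joint would pass 70% of its speed; a pose out of reach is approached as far as the arm can. A call with a gripper value outside its range is refused whole. The fingers move at their own pace and stop on an object; the grip force is fixed at half the most. Time passes only in rows, so rows that repeat a pose let the fingers close. It gives the time, the measured TCP pose, the force and the opening at its end, in the units of the state.
- state(): the state, without advancing time (a new reading comes with each control period).
- grab_frame(name): name is "scene" or "side" or "wrist"; returns the picture (384x512x3 uint8, red, green, blue); there is no depth.
- calibration(name): a dict with "intrinsics" (3x3 intrinsics, pixels), "world_from_camera" (4x4, takes a point from camera to world coordinates). Camera axes: x right, y down, z forward; pixel columns grow to the right and rows downward; lengths in m; the calibration is good to about 2 mm. A picture is of the moment at which its call begins: read the wrist's pose just before it. calibration takes no time and is no camera call; for the wrist camera it gives the pose at the moment of the call.
- job_done(): hands the job in, once; it reports no verdict.
The state is a dict: "time": time; "joint_pos": joint angles; "joint_vel": joint speeds; "joint_efforts": joint torques, N m; "tool_pos": TCP position; "tool_rot": TCP orientation; "contact_force": force on the tool from outside, world axes, zero at the start; "ft_torque": the same for the moment, N m; "gripper_width": opening from 0.0 (shut) to 1.0 (fully open).
Only numpy, scipy, OpenCV 4.12 (cv2) and the standard library are available. Lean on these libraries where they do the work, as an engineer would, in place of code of your own. Each camera call takes 0.05 s, during which the arm holds its last target.

## Working session

There is one attempt and no reset: what is moved stays moved. The work goes in short steps, Python scripts to look and compute and a tool call to move; the robot and the scene stay as the last step left them, time stands still between calls to the robot, and variables do not carry over. Pictures are saved under pics/ and viewed, and the job is handed in when it is done.

Besides the shell and the picture viewer there is one more tool, called after ">>>" as name(argument=value, ...) on one line, values as JSON. servo_tool: Moves the arm, as the interface text tells. Its arguments: {"type":"object","properties":{"deltas":{"type":"array","items":{"type":"array","items":{"type":"array","items":{"type":"number"}}}}},"required":["deltas"]}

```bash
mkdir -p pics; ls; python3 - <<'E'
from plant import state, grab_frame, calibration
import cv2, numpy as np
s=state(); print(s)
for n in ["scene","side","wrist"]:
    im=grab_frame(n); cv2.imwrite(f"pics/{n}0.png",im[:,:,::-1])
    c=calibration(n); print(n,np.round(c["intrinsics"],1).tolist(),np.round(c["world_from_camera"],4).tolist())
E
```

```text
pics
{'time': 0.0, 'joint_pos': array([ 9.91027196e-01,  5.33533155e-02,  1.61433789e+00, -2.07829524e-06,
        1.47599752e+00, -1.18984182e-01]), 'joint_vel': array([ 0.00044875, -0.001058  , -0.00079678,  0.00076226,  0.00060918,
       -0.00015641]), 'joint_efforts': array([-1.04882536e-03, -3.93688560e+01, -3.70172882e+01, -3.82500812e-04,
        6.97395517e-03,  6.92566857e-06]), 'tool_pos': array([0.27752551, 0.5592497 , 0.21343904]), 'tool_rot': array([-3.57783522e-04,  2.28359423e-01,  9.73576333e-01, -9.85074078e-04]), 'contact_force': array([0.99149999, 0.29949666, 0.68205702]), 'ft_torque': array([-0.01812928, -0.00217543, -0.03270671]), 'gripper_width': 1.0000416711612024}
scene [[490.4, 0.0, 254.2], [0.0, 490.4, 191.8], [0.0, 0.0, 1.0]] [[-0.7596, 0.4544, -0.4653, 1.2596], [0.6504, 0.5222, -0.5517, 0.9484], [-0.0077, -0.7217, -0.6922, 1.2273], [0.0, 0.0, 0.0, 1.0]]
side [[402.2, 0.0, 256.2], [0.0, 402.2, 194.8], [0.0, 0.0, 1.0]] [[-0.7924, -0.4507, 0.4111, 0.0299], [-0.61, 0.5848, -0.5347, 0.7905], [0.0006, -0.6744, -0.7383, 1.1132], [0.0, 0.0, 0.0, 1.0]]
wrist [[293.9, 0.0, 254.3], [0.0, 293.9, 190.8], [0.0, 0.0, 1.0]] [[0.4439, 0.8601, 0.2512, 0.2152], [0.8961, -0.4258, -0.1256, 0.5916], [-0.001, 0.2809, -0.9597, 0.374], [0.0, 0.0, 0.0, 1.0]]
```

View pics/scene0.png

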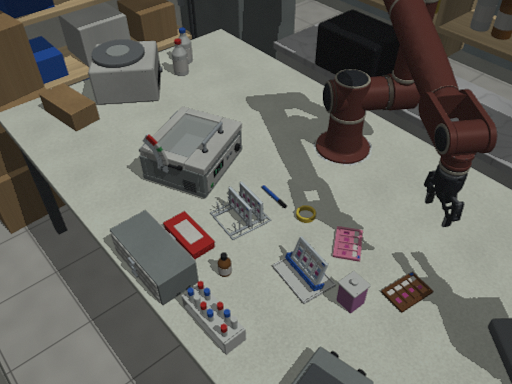

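View pics/side0.png

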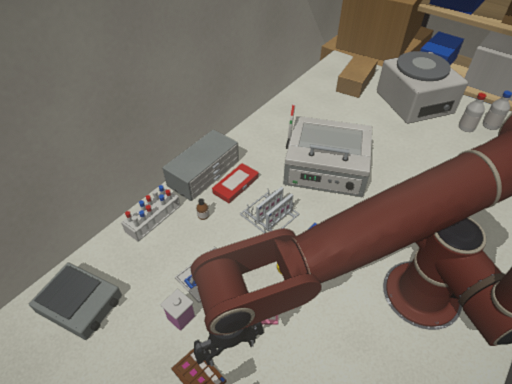

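View pics/wrist0.png

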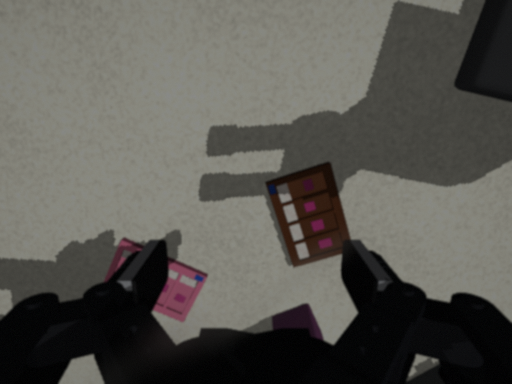

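The scene camera shows the stand with a carrier at about (305,262), the rack at (240,210) with one slot apparently empty, and the incubator at (190,150). Brown (405,290) and pink (348,243) carriers lie flat and are decoys. I'll enlarge these next.

```bash
python3 - <<'E'
import cv2
im=cv2.imread("pics/scene0.png")
def crop(im,x0,y0,x1,y1,s,n): cv2.imwrite(n,cv2.resize(im[y0:y1,x0:x1],None,fx=s,fy=s,interpolation=cv2.INTER_CUBIC))
crop(im,200,175,360,305,5,"pics/c1.png")
crop(im,130,95,260,195,6,"pics/c2.png")
im=cv2.imread("pics/side0.png")
crop(im,230,100,390,230,5,"pics/c3.png")
E
```

```text
(no output)
```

View pics/c1.png

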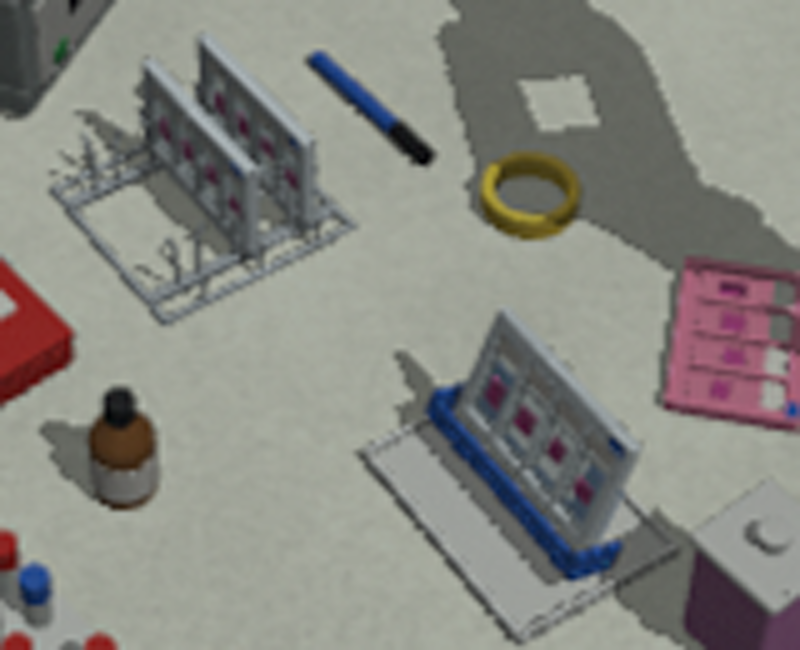

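View pics/c2.png

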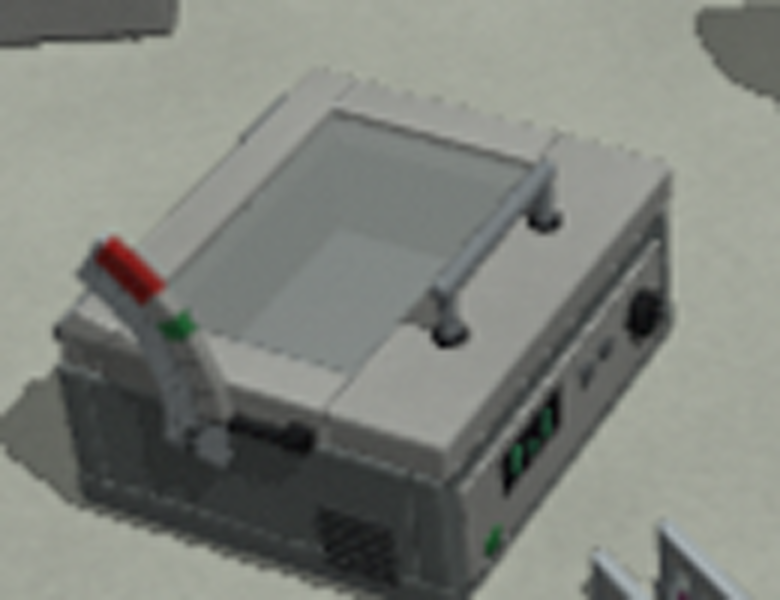

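View pics/c3.png

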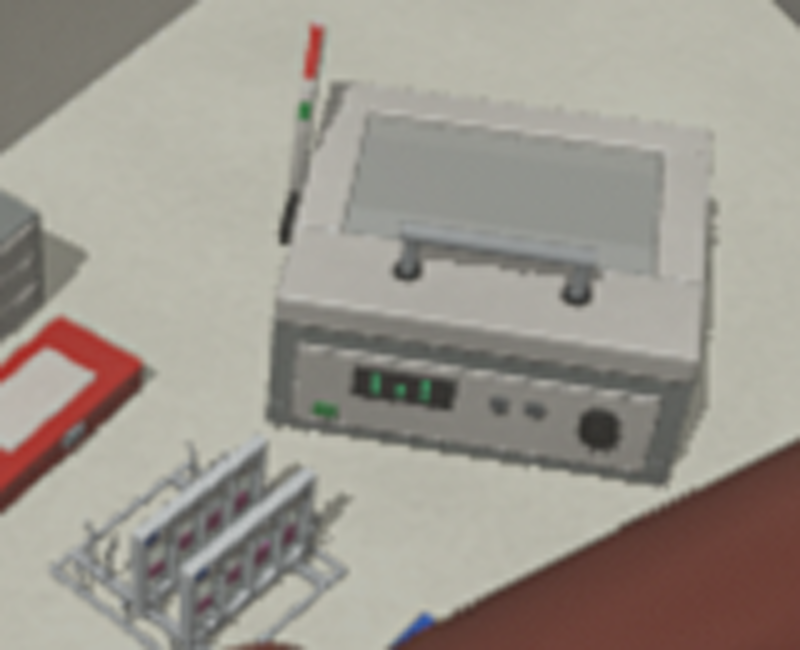

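```bash
cat > h.py <<'E'
import numpy as np, cv2
from plant import state, grab_frame, calibration
def ray(c,px):
    K=np.array(c["intrinsics"]);T=np.array(c["world_from_camera"])
    d=T[:3,:3]@np.linalg.solve(K,np.array([px[0],px[1],1.0])); return T[:3,3],d
def onz(c,px,z):
    o,d=ray(c,px); return o+d*(z-o[2])/d[2]
def proj(c,p):
    K=np.array(c["intrinsics"]);T=np.array(c["world_from_camera"])
    q=K@(T[:3,:3].T@(np.array(p)-T[:3,3])); return q[:2]/q[2]
def tri(cs,pxs):
    A=np.zeros((3,3));b=np.zeros(3)
    for c,p in zip(cs,pxs):
        o,d=ray(c,p);d=d/np.linalg.norm(d);M=np.eye(3)-np.outer(d,d);A+=M;b+=M@o
    return np.linalg.solve(A,b)
def crop(im,x0,y0,x1,y1,s,n): cv2.imwrite(n,cv2.resize(im[y0:y1,x0:x1],None,fx=s,fy=s,interpolation=cv2.INTER_CUBIC))
E
python3 - <<'E'
from h import *
c=calibration("scene");d=calibration("side")
C=lambda x,y:(200+x/5,175+y/5)
for z in (.09,.1):
  a=onz(c,C(503,313),z);b=onz(c,C(637,445),z);print(z,a,b,np.linalg.norm(a-b))
for n,p in dict(a0=(147,60),a1=(250,175),b0=(203,38),b1=(308,143)).items(): print(n,onz(c,C(*p),.095))
for n,p in dict(rk0=(55,190),rk1=(165,320),rk2=(352,225)).items(): print(n,onz(c,C(*p),.009))
D=lambda x,y:(130+x/6,95+y/6)
S=lambda x,y:(230+x/5,100+y/5)
h1=tri([c,d],[D(545,165),S(595,258)]);h0=tri([c,d],[D(440,290),S(405,235)]);print(h1,h0,(h0+h1)/2,np.linalg.norm(h1-h0))
print("lidcorners",[onz(c,D(*p),.148) for p in [(440,460),(668,175),(60,325),(320,70)]])
print([onz(d,S(*p),.148) for p in [(275,300),(695,355),(335,85),(712,130)]])
E
```

```text
0.09 [0.51949159 0.28833875 0.09      ] [0.53159184 0.41128217 0.09      ] 0.12353744320208235
0.1 [0.52599912 0.29414282 0.1       ] [0.53799296 0.41600519 0.1       ] 0.12245116974301569
a0 [ 0.54624062 -0.02650164  0.095     ]
a1 [0.5634574  0.10142651 0.095     ]
b0 [ 0.50386463 -0.01858464  0.095     ]
b1 [0.51627359 0.1040744  0.095     ]
rk0 [ 0.62103019 -0.03990526  0.009     ]
rk1 [0.63743379 0.10119207 0.009     ]
rk2 [0.48886366 0.11833941 0.009     ]
[ 0.41481303 -0.2360699   0.18569586] [ 0.53349239 -0.18008333  0.18377093] [ 0.47415271 -0.20807661  0.1847334 ] 0.13123640636147488
lidcorners [array([ 0.59869885, -0.09612426,  0.148     ]), array([ 0.33401676, -0.21863655,  0.148     ]), array([ 0.69560866, -0.33848134,  0.148     ]), array([ 0.43082125, -0.45588098,  0.148     ])]
[array([ 0.58808316, -0.10219612,  0.148     ]), array([ 0.3276911 , -0.23271913,  0.148     ]), array([ 0.69325636, -0.33626117,  0.148     ]), array([ 0.43150792, -0.46605182,  0.148     ])]
```

>>> servo_tool(deltas=[[[85,50,-40,10,-1.7],[85,100,-80,20,-3.4],[85,150,-120,30,-5.1],[85,200,-160,40,-6.8],[85,250,-195,40,-8.5]]])

```text
time: 0.78
tool_pos: [0.5232, 0.368, 0.2555]
tool_rot: [0.0, 0.628, 0.779, 0.001]
contact_force: [0.6, 0.6, -0.2]
gripper_width: 0.993
```

>>> servo_tool(deltas=[[[85,0,0,0,-1.6],[85,0,0,0,-3.05],[85,0,0,0,-3.05]]])

```text
time: 1.15
tool_pos: [0.5216, 0.3689, 0.254]
tool_rot: [-0.0, 0.741, 0.672, -0.0]
contact_force: [-0.2, -1.1, -1.1]
gripper_width: 0.993
```

```bash
python3 - <<'E'
from h import *
import pickle
s=state(); print(s["time"],s["tool_pos"],s["tool_rot"],s["joint_pos"],np.abs(s["joint_vel"]).max())
cs={}
for n in ["wrist","side"]:
    cs[n]=calibration(n); im=grab_frame(n); cv2.imwrite(f"pics/{n}1.png",im[:,:,::-1])
pickle.dump(cs,open("c1.pkl","wb"))
E
```

```text
1.15 [0.52164128 0.36893178 0.2540101 ] [-1.21476259e-04  7.40932583e-01  6.71579261e-01 -4.34778271e-04] [4.99165678e-01 6.57137153e-02 1.53412432e+00 3.18570228e-05
 1.54265692e+00 5.97284542e-01] 0.04044939917085749
```

View pics/wrist1.png

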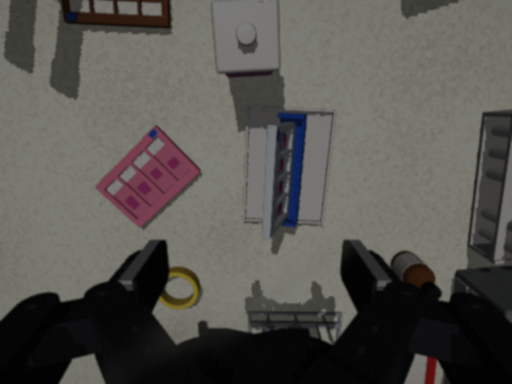

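View pics/side1.png

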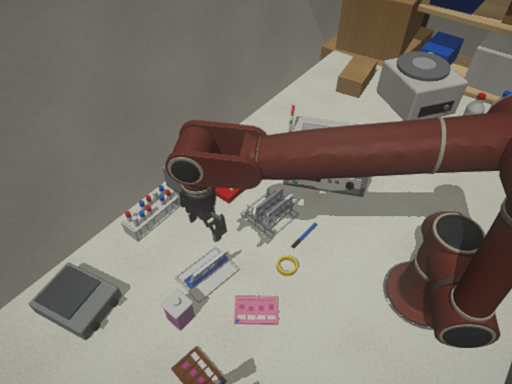

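```bash
python3 - <<'E'
from h import *
crop(cv2.imread("pics/wrist1.png"),220,95,350,245,5,"pics/c4.png")
crop(cv2.imread("pics/side1.png"),170,235,250,305,8,"pics/c5.png")
E
```

```text
(no output)
```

View pics/c4.png

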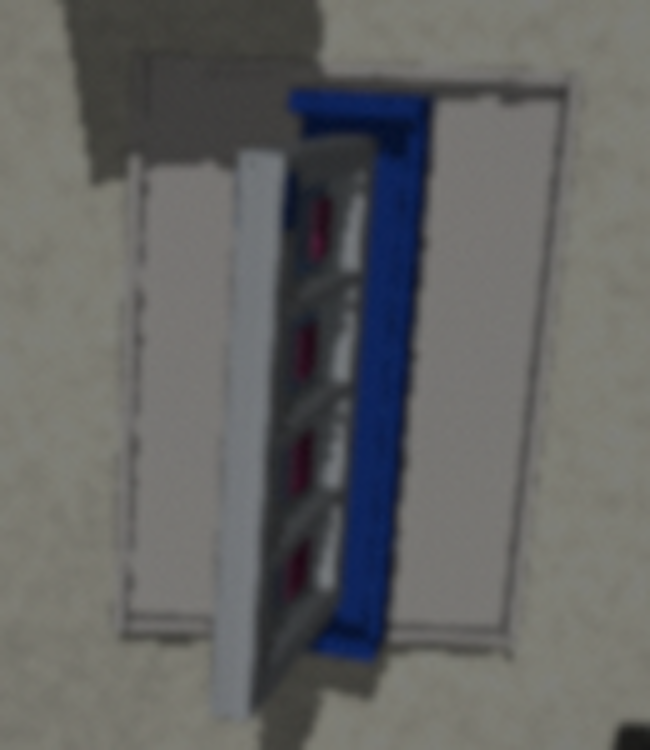

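View pics/c5.png

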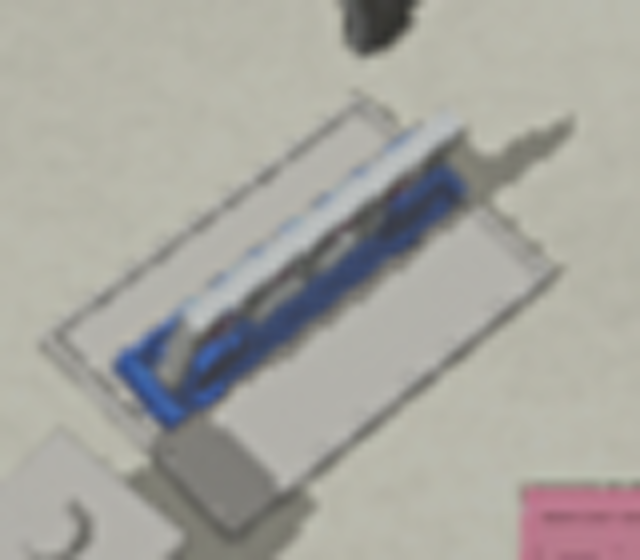

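```bash
python3 - <<'E'
from h import *
import pickle
c=pickle.load(open("c1.pkl","rb"));w=c["wrist"];s=calibration("scene");d=c["side"]
C=lambda x,y:(200+x/5,175+y/5); W=lambda x,y:(220+x/5,95+y/5)
a=tri([s,w],[C(637,445),W(238,150)]);b=tri([s,w],[C(503,313),W(217,718)]);print(a,b,np.linalg.norm(a-b))
for z in (.09,.095,.1):
  a=onz(w,W(263,150),z);b=onz(w,W(235,716),z);print(z,a,b,np.linalg.norm(a-b),(a+b)/2,np.degrees(np.arctan2(*(a-b)[:2])))
# blue lip
for z in (.0,.02): print("lip",z,[onz(w,W(*p),z) for p in [(432,95),(382,658)]])
# rack
for n,p in dict(st1=(570,85),st2=(510,640),st3=(122,635)).items(): print(n,onz(w,W(*p),.005))
E
```

```text
[0.54176296 0.41898351 0.1060043 ] [0.52576548 0.29190642 0.10005589] 0.12821813004201044
0.09 [0.54764417 0.41749655 0.09      ] [0.53027131 0.28500841 0.09      ] 0.133622316958019 [0.53895774 0.35125248 0.09      ] 7.470439353150539
0.095 [0.54737546 0.41784848 0.095     ] [0.5302705  0.28740341 0.095     ] 0.13156175791506763 [0.53882298 0.35262594 0.095     ] 7.470439353150534
0.1 [0.54710674 0.4182004  0.1       ] [0.53026969 0.2897984  0.1       ] 0.12950119887211625 [0.53868822 0.3539994  0.1       ] 7.47043935315053
lip 0.0 [array([0.59953522, 0.42131288, 0.        ]), array([0.57648488, 0.2568104 , 0.        ])]
lip 0.02 [array([0.59618852, 0.42223048, 0.02      ]), array([0.57425108, 0.26567042, 0.02      ])]
st1 [0.63576511 0.42054078 0.005     ]
st2 [0.6144413  0.26113257 0.005     ]
st3 [0.49886154 0.27400744 0.005     ]
```

```bash
python3 - <<'E'
from h import *
s=state(); print(s["time"],s["tool_pos"],s["tool_rot"],s["joint_pos"],np.abs(s["joint_vel"]).max())
E
```

```text
1.25 [0.521451   0.36926612 0.25421441] [-6.02328470e-05  7.40535047e-01  6.72017686e-01 -2.64776880e-04] [ 4.99790031e-01  6.54697070e-02  1.53404277e+00 -7.31330954e-06
  1.54262321e+00  5.96726371e-01] 0.006710562699435919
```

>>> servo_tool(deltas=[[[85,42,-18,-30,-0.3],[85,42,-18,-80,-0.3],[85,42,-18,-120,-0.3],[85,42,-18,-145,-0.3],[85,42,-18,-145,-0.3]]])

```text
time: 1.88
tool_pos: [0.5615, 0.3505, 0.1063]
tool_rot: [-0.001, 0.751, 0.66, -0.003]
contact_force: [0.1, -0.8, 0.5]
gripper_width: 0.993
```

```bash
python3 - <<'E'
from h import *
s=state(); print(s["time"],s["tool_pos"],s["contact_force"])
im=grab_frame("wrist"); cv2.imwrite("pics/wrist2.png",im[:,:,::-1])
im=grab_frame("side"); crop(im[:,:,::-1],140,180,280,320,5,"pics/c6.png")
E
```

```text
1.875 [0.56154344 0.35054552 0.10628179] [ 0.10238217 -0.75749548  0.47853169]
```

View pics/wrist2.png

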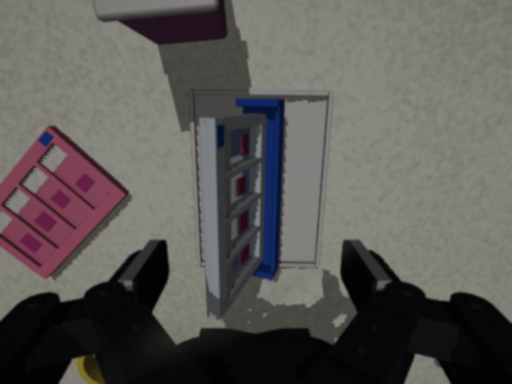

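View pics/c6.png

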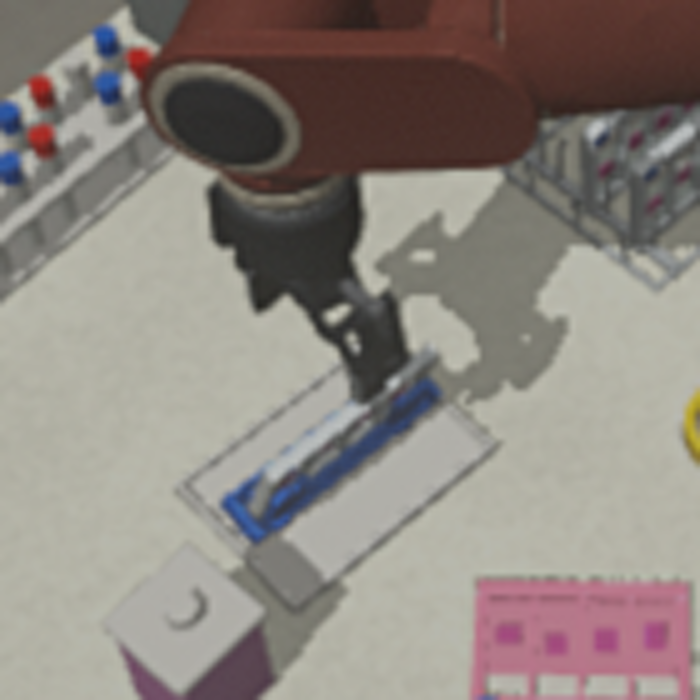

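```bash
python3 - <<'E'
from h import *
w=calibration("wrist");print(np.round(w["world_from_camera"],3))
s=state();print(s["tool_pos"]);p=s["tool_pos"]
print(proj(w,p),proj(w,p-[0,0,.019]))
for z in (.1,.105): print(z,[onz(w,q,z) for q in [(206,118),(216,313)]])
E
python3 - <<'E'
from h import *
crop(cv2.imread("pics/wrist2.png"),150,90,300,330,3,"pics/c7.png")
E
```

```text
[[ 0.992 -0.124 -0.035  0.575]
 [-0.129 -0.952 -0.278  0.423]
 [ 0.001  0.28  -0.96   0.271]
 [ 0.     0.     0.     1.   ]]
[0.5640118  0.35165403 0.11053772]
[251.82699092 231.34159095] [252.02952807 219.35714151]
0.1 [array([0.54675291, 0.41917916, 0.1       ]), array([0.53085782, 0.28963889, 0.1       ])]
0.105 [array([0.5475653 , 0.41928117, 0.105     ]), array([0.5321354, 0.2935321, 0.105    ])]
```

View pics/c7.png

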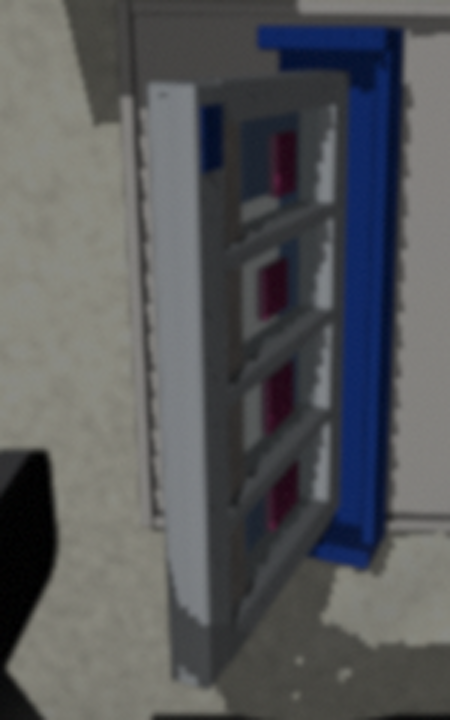

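>>> servo_tool(deltas=[[[85,0,0,-18,0],[60,0,0,-18,0],[45,0,0,-18,0],[30,0,0,-18,0],[30,0,0,-18,0]]])

```text
time: 2.6
tool_pos: [0.564, 0.3513, 0.092]
tool_rot: [0.0, 0.752, 0.659, 0.0]
contact_force: [-0.0, -0.1, 0.5]
gripper_width: 0.353
```

```bash
python3 - <<'E'
from h import *
s=state(); print(s["time"],s["tool_pos"],s["contact_force"],s["gripper_width"])
im=grab_frame("wrist"); cv2.imwrite("pics/wrist3.png",im[:,:,::-1])
E
```

```text
2.6 [0.56396539 0.35133195 0.0920438 ] [-0.02197071 -0.11156307  0.50711578] 0.35313755913003164
```

View pics/wrist3.png

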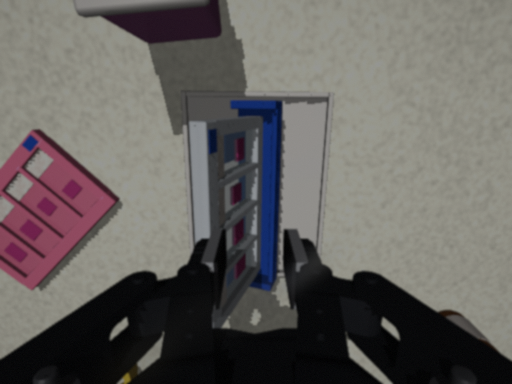

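```bash
python3 - <<'E'
from h import *
w=calibration("wrist");s=state();p=s["tool_pos"]
for z in (.1,.105): print(z,[onz(w,q,z) for q in [(189,122),(208,122)]])
im=grab_frame("side"); crop(im[:,:,::-1],160,200,260,320,6,"pics/c8.png")
im=grab_frame("scene"); crop(im[:,:,::-1],260,200,360,310,7,"pics/c9.png")
crop(cv2.imread("pics/wrist3.png"),170,90,320,330,3,"pics/c10.png")
E
```

```text
0.1 [array([0.54089128, 0.41840794, 0.1       ]), array([0.55040323, 0.41716322, 0.1       ])]
0.105 [array([0.54199703, 0.41853695, 0.105     ]), array([0.55119655, 0.41733311, 0.105     ])]
```

View pics/c10.png

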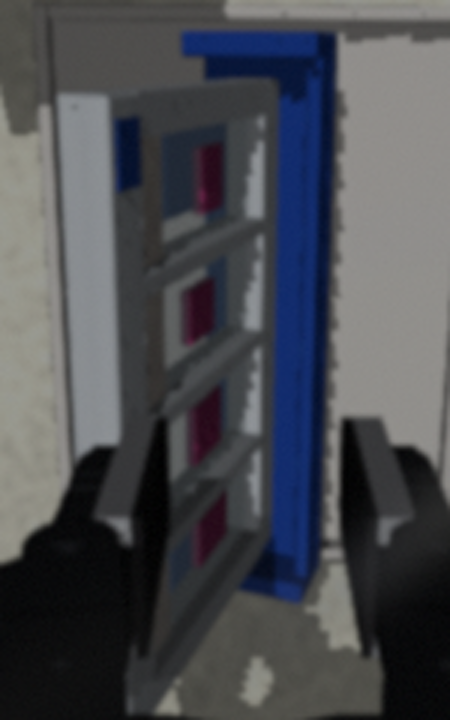

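View pics/c9.png

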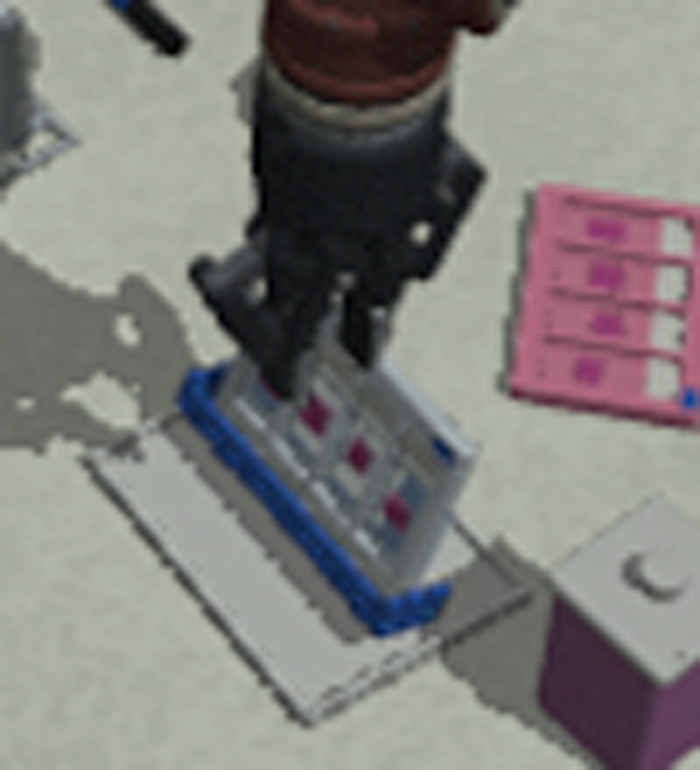

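```bash
python3 - <<'E'
from h import *
w=calibration("wrist")
u=np.array([.991,-.131,0]);v=np.array([.131,.991,0]);t=state()["tool_pos"]
for du in (-.015,.015):
  for dv in (.011,-.011):
    for dz in (-.019,0,.019): print(du,dv,dz,(proj(w,t+du*u+dv*v+[0,0,dz])-[170,90])*3)
E
```

```text
-0.015 0.011 -0.019 [176.04501256 339.98655244]
-0.015 0.011 0 [167.88500787 371.49951862]
-0.015 0.011 0.019 [157.77509454 410.54279972]
-0.015 -0.011 -0.019 [178.33867409 434.11509091]
-0.015 -0.011 0 [170.69913162 474.22680327]
-0.015 -0.011 0.019 [161.30492963 523.55142307]
0.015 0.011 -0.019 [315.86364328 340.14459682]
0.015 0.011 0 [322.62524461 371.67008287]
0.015 0.011 0.019 [331.00234375 410.72771265]
0.015 -0.011 -0.019 [313.74283066 434.25678751]
0.015 -0.011 0 [320.05053802 474.37775553]
0.015 -0.011 0.019 [327.8067924  523.71238954]
```

View pics/c8.png

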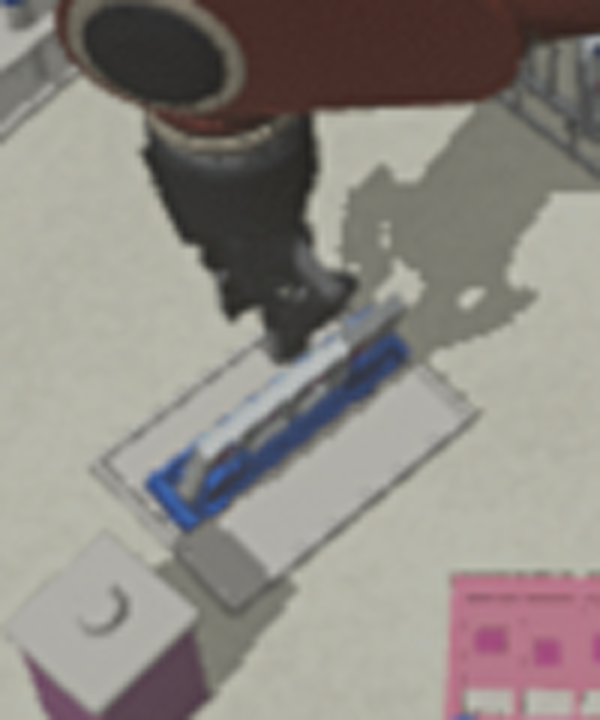

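```bash
python3 - <<'E'
from h import *
w=calibration("scene")
u=np.array([.991,-.131,0]);v=np.array([.131,.991,0]);t=state()["tool_pos"];print(t)
for du in (-.0295,-.015,.015,.0295):
    for dz in (-.019,0,.025): print(du,dz,(proj(w,t+du*u+[0,0,dz])-[260,200])*7)
s=calibration("side")
for du in (-.0295,-.015,.015,.0295):
    for dz in (-.019,0,.025): print("side",du,dz,(proj(s,t+du*u+[0,0,dz])-[160,200])*6)
E
```

```text
[0.56376924 0.35130013 0.09176534]
-0.0295 -0.019 [366.73294906 397.24099565]
-0.0295 0 [370.08177263 368.91435984]
-0.0295 0.025 [374.58174616 330.85051186]
-0.015 -0.019 [339.70328419 412.03776632]
-0.015 0 [342.81917169 383.73526119]
-0.015 0.025 [347.00648199 345.70071351]
0.015 -0.019 [283.1107889  443.01803111]
0.015 0 [285.73278227 414.76941482]
0.015 0.025 [289.25697535 376.80075352]
0.0295 -0.019 [255.42922555 458.17166866]
0.0295 0 [257.80658369 429.95107101]
0.0295 0.025 [261.00223418 392.01687625]
side -0.0295 -0.019 [307.65751871 407.35352317]
side -0.0295 0 [304.51511658 386.61158181]
side -0.0295 0.025 [300.2661442 358.5655418]
side -0.015 -0.019 [288.87982206 389.78773298]
side -0.015 0 [285.53624224 368.96018643]
side -0.015 0.025 [281.01596051 340.80282719]
side 0.015 -0.019 [250.70065633 354.07263825]
side 0.015 0 [246.95586765 333.07831936]
side 0.015 0.025 [241.89479925 304.70457306]
side 0.0295 -0.019 [232.56443581 337.10692353]
side 0.0295 0 [228.63273751 316.03680209]
side 0.0295 0.025 [223.31986856 287.5649344 ]
```

Three views put the fingertips at z≈0.11, above the plate top (≈0.103), and the plate has not moved. I'll reopen and go lower.

>>> servo_tool(deltas=[[[85,0,0,0,0],[85,0,0,0,0],[85,0,0,0,0],[85,0,0,-12,0],[85,0,0,-22,0]]])

```text
time: 3.38
tool_pos: [0.5632, 0.351, 0.0683]
tool_rot: [-0.0, 0.752, 0.659, -0.001]
contact_force: [-0.5, 0.1, -0.9]
gripper_width: 0.993
```

```bash
python3 - <<'E'
from h import *
s=state(); print(s["time"],s["tool_pos"],s["contact_force"],s["gripper_width"])
im=grab_frame("wrist"); cv2.imwrite("pics/wrist4.png",im[:,:,::-1])
im=grab_frame("side"); crop(im[:,:,::-1],160,200,260,320,6,"pics/c11.png")
im=grab_frame("scene"); crop(im[:,:,::-1],260,200,360,310,7,"pics/c12.png")
E
```

```text
3.375 [0.56324286 0.3510237  0.06825054] [-0.48108739  0.06193867 -0.89620712] 0.9928050482233924
```

View pics/wrist4.png

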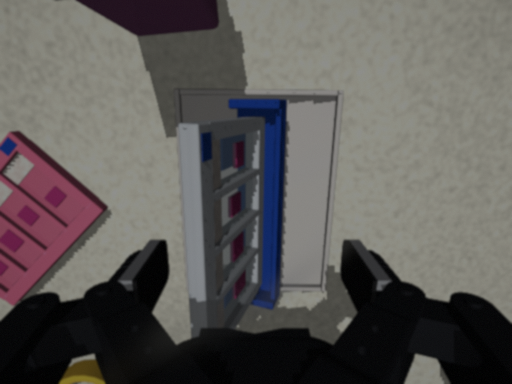

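View pics/c11.png

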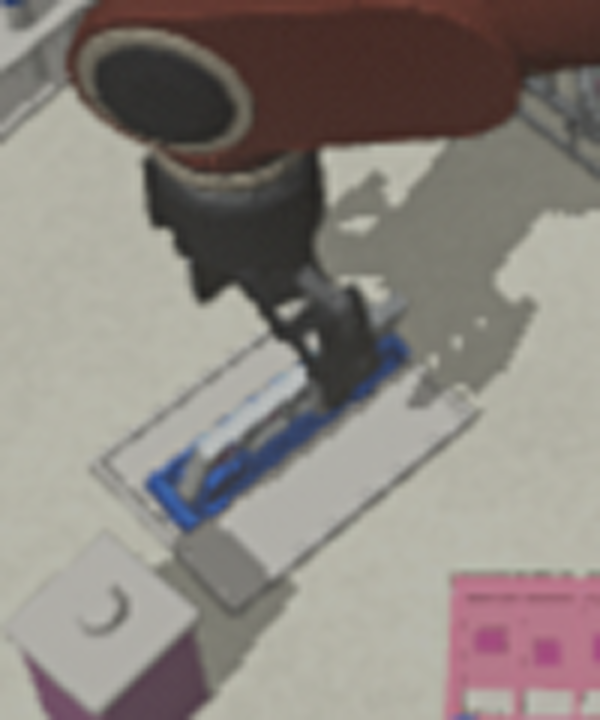

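View pics/c12.png

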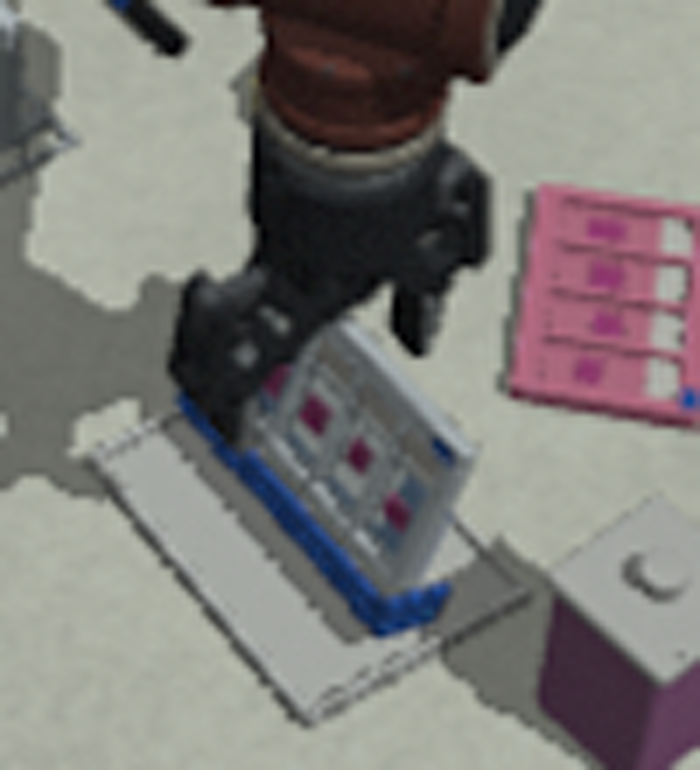

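>>> servo_tool(deltas=[[[85,0,0,-6,0],[60,0,0,-6,0],[45,0,0,-6,0],[32,0,0,-6,0],[32,0,0,-6,0]]])

```text
time: 4.15
tool_pos: [0.5638, 0.3513, 0.0638]
tool_rot: [0.0, 0.752, 0.659, 0.0]
contact_force: [-0.7, 0.4, 0.5]
gripper_width: 0.374
```

```bash
python3 - <<'E'
from h import *
s=state(); print(s["time"],s["tool_pos"],s["contact_force"],s["gripper_width"])
im=grab_frame("wrist"); crop(im[:,:,::-1],150,90,350,380,2.5,"pics/wrist5.png")
im=grab_frame("scene"); crop(im[:,:,::-1],260,200,360,310,7,"pics/c13.png")
E
```

```text
4.15 [0.56380496 0.35129544 0.06379349] [-0.67983869  0.44668113  0.49938044] 0.37408549173126415
```

View pics/wrist5.png

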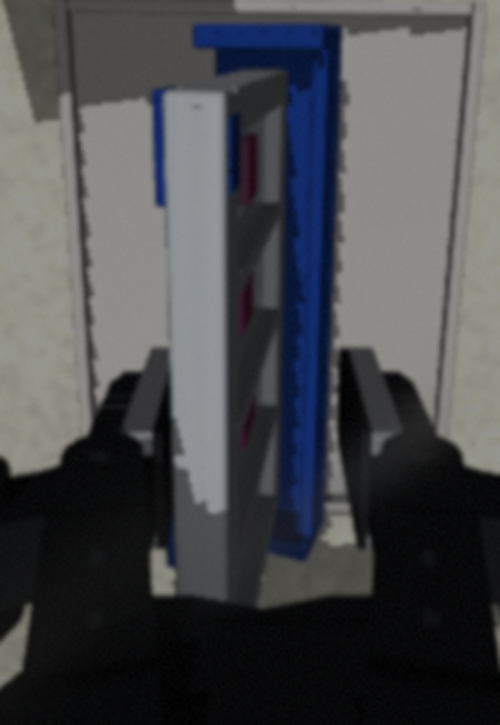

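View pics/c13.png

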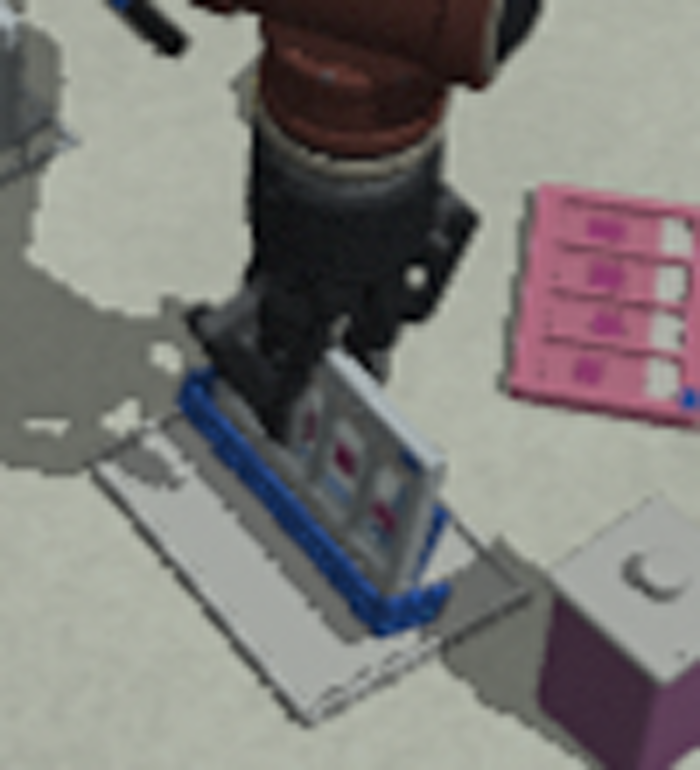

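The pad now engages the plate and stands it up as planned. I'll close fully.

>>> servo_tool(deltas=[[[20,0,0,0,0],[12,0,0,0,0],[0,0,0,0,0],[0,0,0,0,0]]])

```text
time: 4.75
tool_pos: [0.5638, 0.3512, 0.0635]
tool_rot: [0.0, 0.752, 0.659, 0.0]
contact_force: [1.1, 0.1, -1.3]
gripper_width: 0.105
```

>>> servo_tool(deltas=[[[0,0,0,10,0],[0,0,0,20,0],[0,0,0,20,0]]])

```text
time: 5.12
tool_pos: [0.5646, 0.3518, 0.0855]
tool_rot: [0.0, 0.752, 0.659, 0.001]
contact_force: [-1.2, 0.2, -1.2]
gripper_width: 0.105
```

```bash
python3 - <<'E'
from h import *
s=state(); print(s["time"],s["tool_pos"],s["contact_force"],s["gripper_width"])
im=grab_frame("wrist"); crop(im[:,:,::-1],150,60,350,380,2,"pics/wrist6.png")
im=grab_frame("scene"); crop(im[:,:,::-1],260,200,360,310,7,"pics/c14.png")
E
```

```text
5.125 [0.56461482 0.35177676 0.08550321] [-1.20716541  0.20347592 -1.17042981] 0.10524371802003643
```

View pics/wrist6.png

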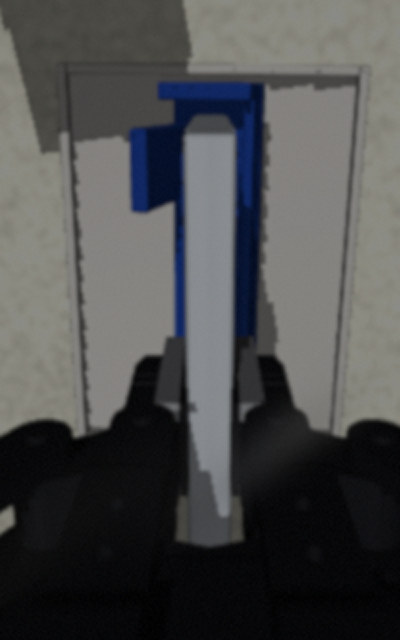

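View pics/c14.png

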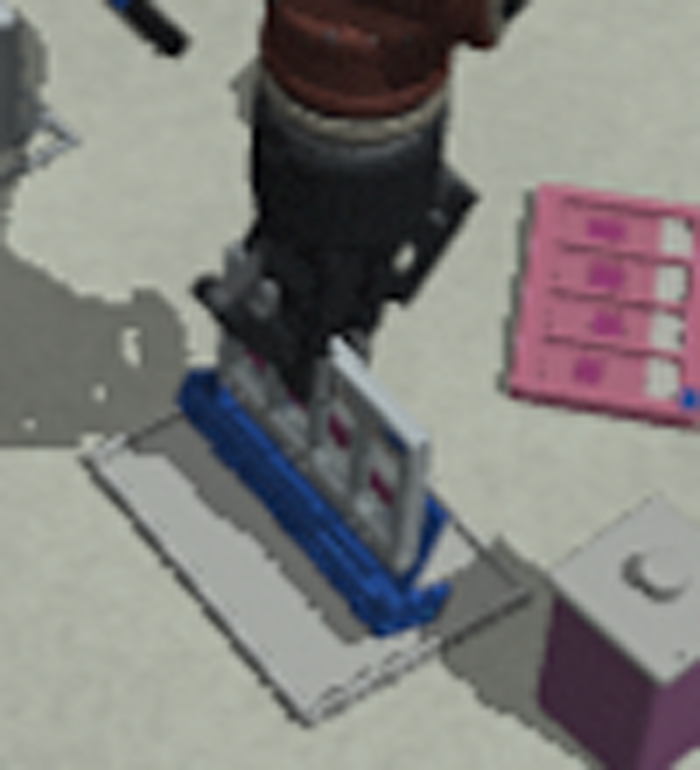

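>>> servo_tool(deltas=[[[0,0,0,50,0],[0,0,0,105,0],[0,3,-60,110,0],[0,6,-120,110,0],[0,10,-180,110,0]]])

```text
time: 5.85
tool_pos: [0.5733, 0.1697, 0.1934]
tool_rot: [0.0, 0.752, 0.66, -0.0]
contact_force: [1.4, 0.1, -2.0]
gripper_width: 0.11
```

>>> servo_tool(deltas=[[[0,0,-30,0,0],[0,0,-30,0,0]]])

```text
time: 6.1
tool_pos: [0.5735, 0.1393, 0.1931]
tool_rot: [-0.0, 0.753, 0.658, -0.0]
contact_force: [0.2, 0.4, -1.5]
gripper_width: 0.107
```

```bash
python3 - <<'E'
from h import *
import pickle
s=state(); print(s["time"],s["tool_pos"],s["tool_rot"],s["contact_force"],s["gripper_width"])
cs={}
for n in ["wrist","side","scene"]:
    cs[n]=calibration(n); im=grab_frame(n); cv2.imwrite(f"pics/{n}7.png",im[:,:,::-1])
pickle.dump(cs,open("c7.pkl","wb"))
E
```

```text
6.1 [0.57347252 0.13926293 0.19309912] [-2.27086715e-04  7.52976596e-01  6.58047174e-01 -3.33332708e-04] [ 0.22914894  0.43931022 -1.45276695] 0.1070871258137913
```

View pics/wrist7.png

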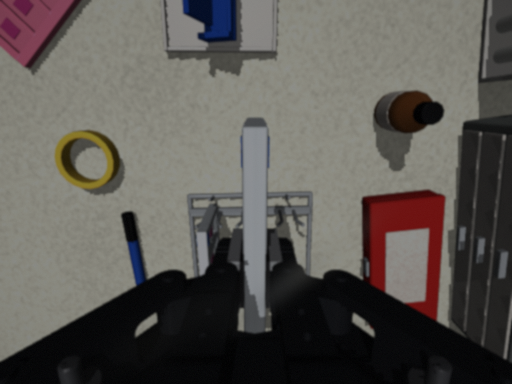

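View pics/scene7.png

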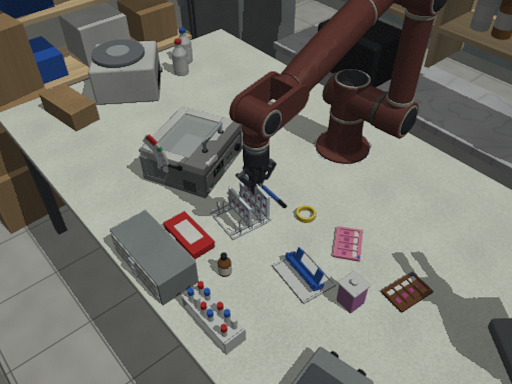

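View pics/side7.png

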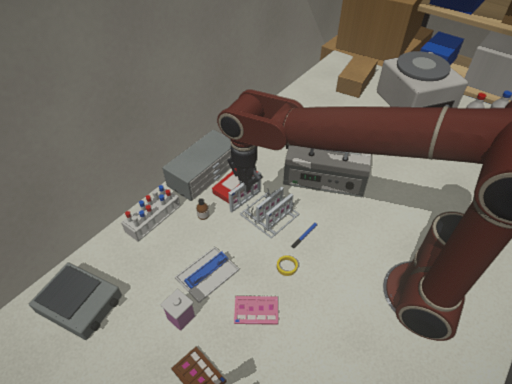

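>>> servo_tool(deltas=[[[0,35,-45,0,0],[0,70,-90,0,0],[0,75,-130,0,0],[0,75,-130,0,0]]])

```text
time: 6.75
tool_pos: [0.6493, 0.0101, 0.193]
tool_rot: [-0.0, 0.752, 0.659, -0.0]
contact_force: [-0.2, 0.6, -1.5]
gripper_width: 0.106
```

```bash
python3 - <<'E'
from h import *
import pickle
s=state(); print(s["time"],s["tool_pos"],s["tool_rot"],s["contact_force"],s["gripper_width"])
cs={}
for n in ["wrist","side","scene"]:
    cs[n]=calibration(n); im=grab_frame(n); cv2.imwrite(f"pics/{n}8.png",im[:,:,::-1])
pickle.dump(cs,open("c8.pkl","wb"))
E
```

```text
6.75 [0.64926335 0.01010453 0.19302273] [-1.90534144e-04  7.52445924e-01  6.58653940e-01 -2.88072273e-04] [-0.17059989  0.63300807 -1.45816612] 0.10643616901425632
```

View pics/wrist8.png

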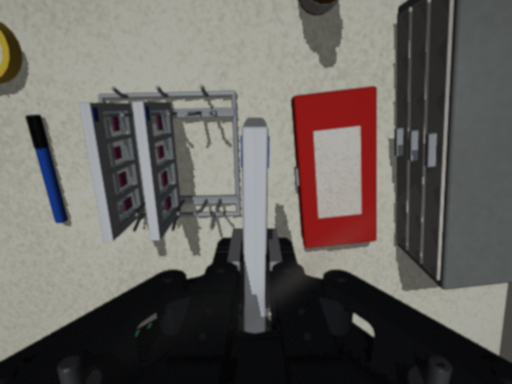

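View pics/side8.png

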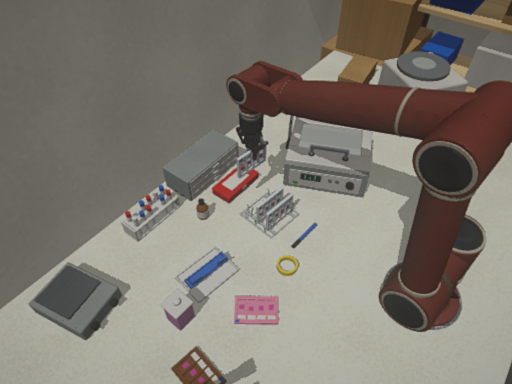

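Both the rack and its neighbours are now visible; the empty slot is the one on the +x side, at about (208,155). I'll enlarge it.

```bash
python3 - <<'E'
from h import *
im=cv2.imread("pics/wrist8.png")
crop(im,75,80,275,250,4,"pics/c15.png")
crop(cv2.imread("pics/scene8.png"),200,160,290,250,7,"pics/c16.png")
E
```

```text
(no output)
```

View pics/c15.png

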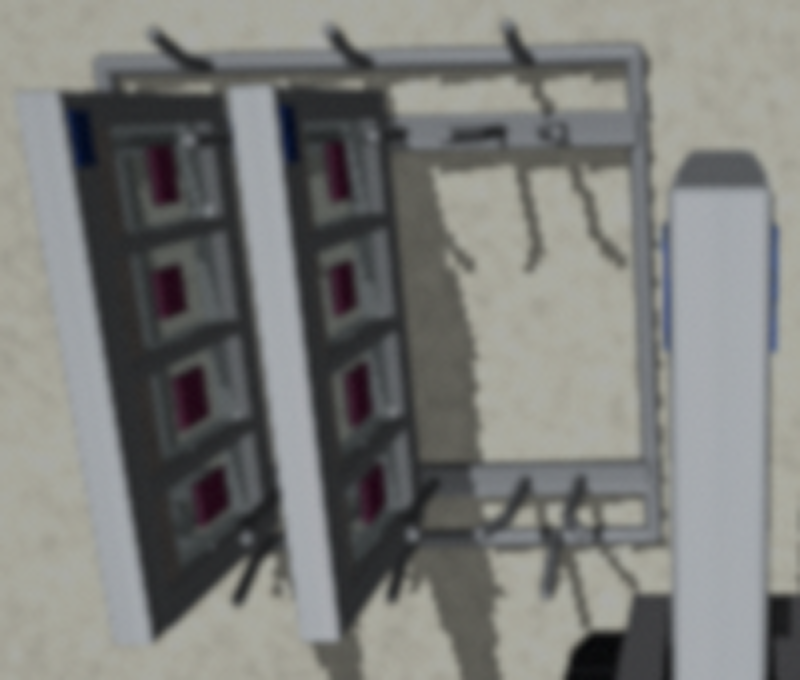

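View pics/c16.png

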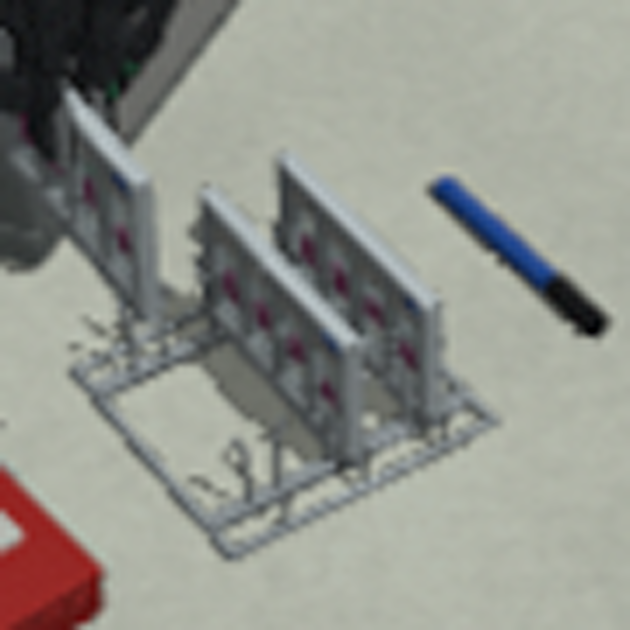

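```bash
python3 - <<'E'
from h import *
import pickle
w=pickle.load(open("c8.pkl","rb"))["wrist"]
W=lambda x,y:(75+x/4,80+y/4)
z=.095
A=[onz(w,W(253,88),z),onz(w,W(320,640),z)];B=[onz(w,W(41,93),z),onz(w,W(133,642),z)]
for q in (A,B):
  d=q[0]-q[1];print(q,np.linalg.norm(d),"yaw",np.degrees(np.arctan2(d[0],d[1])),"mid",(q[0]+q[1])/2)
a=sum(A)/2;b=sum(B)/2;print("pitch",np.linalg.norm(a-b),"ang",np.degrees(np.arctan2(*(a-b)[[1,0]])),"free",2*a-b)
# frame corners outer top ~ z .006
F={k:onz(w,W(*p),.006) for k,p in dict(tl=(97,58),tr=(643,46),br=(660,542)).items()}
for k in F: print(k,F[k])
d=F['tr']-F['tl'];print(np.linalg.norm(d),np.degrees(np.arctan2(d[1],d[0])));d=F['tr']-F['br'];print(np.linalg.norm(d),np.degrees(np.arctan2(d[0],d[1])))
print("framemid",(F['tl']+F['br'])/2)
# free slot end wires top, tips z?
for p in [(508,22),(332,28),(155,32)]: print(onz(w,W(*p),.045))
# held plate top: corners
s=state()
for zz in (.225,.23,.235,.24):
  h0=onz(w,W(720,187),zz);h1=onz(w,(255,331),zz);print(zz,h0,h1,np.linalg.norm(h0-h1),(h0+h1)/2)
print(s["tool_pos"])
E
```

```text
[array([0.56362525, 0.09624634, 0.095     ]), array([ 0.54890831, -0.0301114 ,  0.095     ])] 0.12721189277625183 yaw 6.643332784631351 mid [0.55626678 0.03306747 0.095     ]
[array([0.51911675, 0.1011343 , 0.095     ]), array([ 0.50413199, -0.02471552,  0.095     ])] 0.1267387931788763 yaw 6.790157078667221 mid [0.51162437 0.03820939 0.095     ]
pitch 0.04493755795029121 ang -6.570381271843264 free [0.60090919 0.02792555 0.095     ]
tl [0.48882491 0.11508953 0.006     ]
tr [0.64134472 0.09807681 0.006     ]
br [ 0.62454129 -0.04938157  0.006     ]
0.15346571013583452 -6.364706638351795
0.14841270746342153 6.5010233923322245
framemid [0.5566831  0.03285398 0.006     ]
[0.61121245 0.10613358 0.045     ]
[0.56774917 0.11048734 0.045     ]
[0.5240396  0.11534266 0.045     ]
0.225 [0.65929447 0.07219734 0.225     ] [ 0.6454636  -0.03259803  0.225     ] 0.10570412797174074 [0.65237903 0.01979965 0.225     ]
0.23 [0.65933175 0.07254674 0.23      ] [ 0.64604008 -0.02816313  0.23      ] 0.10158319482273737 [0.65268592 0.0221918  0.23      ]
0.235 [0.65936903 0.07289613 0.235     ] [ 0.64661657 -0.02372823  0.235     ] 0.09746226167373402 [0.6529928  0.02458395 0.235     ]
0.24 [0.6594063  0.07324553 0.24      ] [ 0.64719305 -0.01929333  0.24      ] 0.09334132852473065 [0.65329968 0.0269761  0.24      ]
[0.64854148 0.01283672 0.19329192]
```

```bash
python3 - <<'E'
from h import *
import pickle
cs=pickle.load(open("c8.pkl","rb"));w=cs["wrist"];s=cs["scene"]
W=lambda x,y:(75+x/4,80+y/4);S=lambda x,y:(200+x/7,160+y/7)
print(tri([w,s],[W(672,187),S(155,178)]),tri([w,s],[W(768,187),S(133,190)]))
im=cv2.imread("pics/scene8.png");crop(im,190,160,235,215,14,"pics/c17.png")
im=cv2.imread("pics/side8.png");crop(im,220,130,310,240,7,"pics/c18.png")
E
```

```text
[0.65184932 0.07587496 0.23886197] [0.66162946 0.0743228  0.23730737]
```

View pics/c17.png

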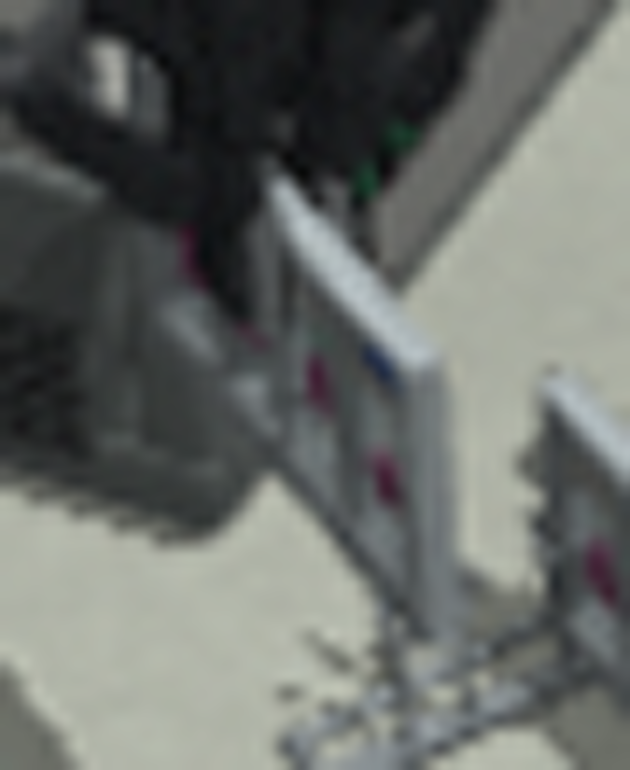

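View pics/c18.png

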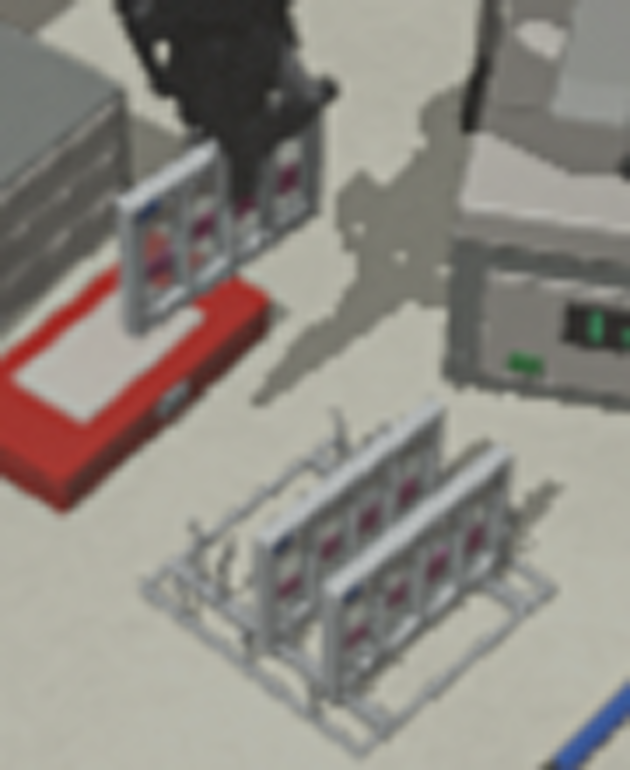

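>>> servo_tool(deltas=[[[0,-24,8,0,0.17],[0,-48,16,0,0.17],[0,-48,16,-40,0.17],[0,-48,16,-75,0.17],[0,-48,16,-75,0.17]]])

```text
time: 7.52
tool_pos: [0.5976, 0.0291, 0.1149]
tool_rot: [-0.003, 0.745, 0.667, -0.002]
contact_force: [-1.3, 0.5, -0.8]
gripper_width: 0.104
```

```bash
python3 - <<'E'
from h import *
import pickle
s=state(); print(s["time"],s["tool_pos"],s["tool_rot"],s["contact_force"],s["gripper_width"])
cs={}
for n in ["wrist","side","scene"]:
    cs[n]=calibration(n); im=grab_frame(n); cv2.imwrite(f"pics/{n}9.png",im[:,:,::-1])
    print(state()["tool_pos"])
pickle.dump(cs,open("c9.pkl","wb"))
crop(cv2.imread("pics/scene9.png"),195,160,285,250,7,"pics/c19.png")
crop(cv2.imread("pics/side9.png"),220,150,310,250,7,"pics/c20.png")
crop(cv2.imread("pics/wrist9.png"),130,20,380,250,3,"pics/c21.png")
E
```

```text
7.525 [0.59757914 0.02906782 0.1148992 ] [-0.00276261  0.74519349  0.66683793 -0.00249327] [-1.25621017  0.48247403 -0.76902047] 0.10434764486194041
[0.59952342 0.02868144 0.11757828]
[0.60098024 0.02829592 0.11949455]
[0.60182447 0.02794778 0.1206191 ]
```

View pics/c19.png

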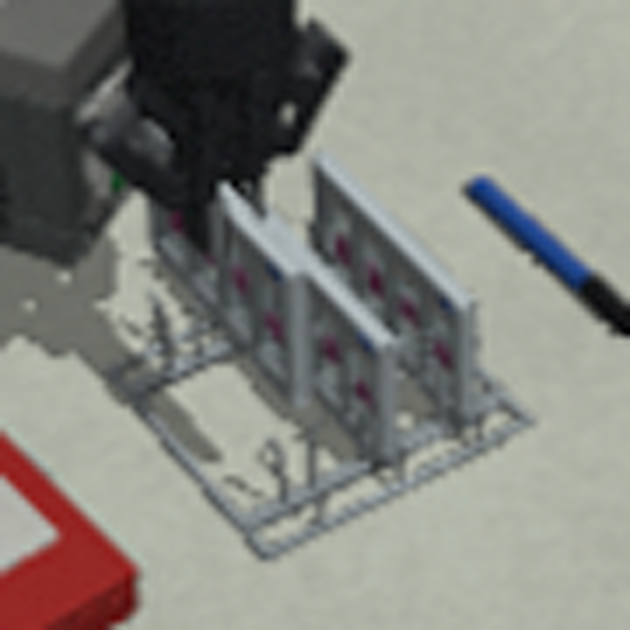

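View pics/c20.png

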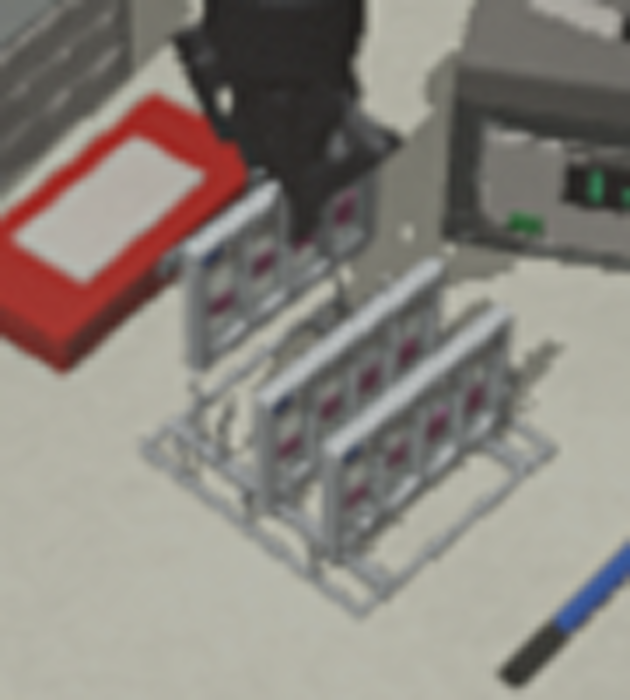

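View pics/c21.png

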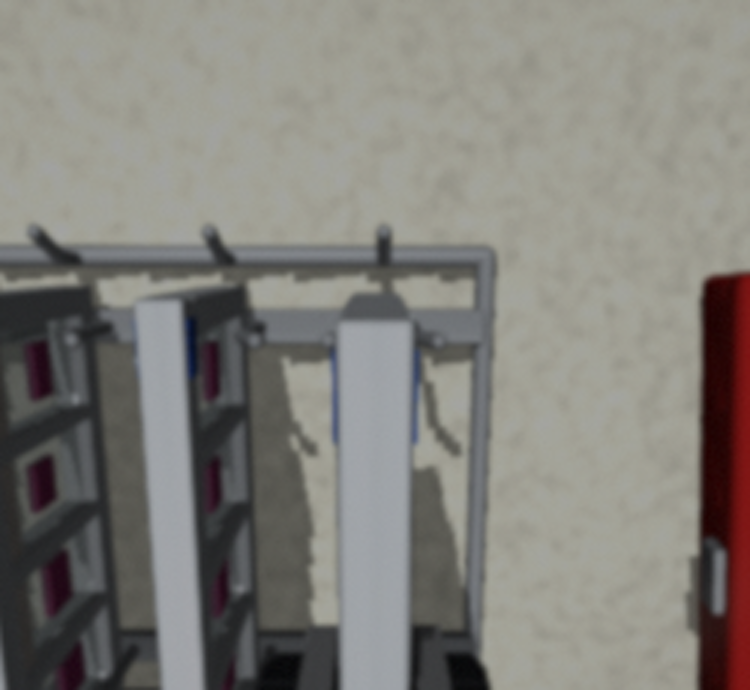

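>>> servo_tool(deltas=[[[0,-1,0,0,0],[0,-1,0,-15,0],[0,-1,0,-30,0],[0,-1,0,-40,0],[0,-1,0,-40,0]]])

```text
time: 8.3
tool_pos: [0.5984, 0.0273, 0.0765]
tool_rot: [-0.001, 0.746, 0.666, -0.001]
contact_force: [-0.9, -0.1, -1.3]
gripper_width: 0.106
```

```bash
python3 - <<'E'
from h import *
for n in ["scene","side","wrist"]:
    s=state(); print(s["time"],s["tool_pos"],s["contact_force"],s["gripper_width"])
    im=grab_frame(n); cv2.imwrite(f"pics/{n}10.png",im[:,:,::-1])
s=state(); print(s["time"],s["tool_pos"],s["contact_force"],s["gripper_width"])
crop(cv2.imread("pics/side10.png"),220,150,310,250,7,"pics/c22.png")
crop(cv2.imread("pics/wrist10.png"),130,20,380,250,3,"pics/c23.png")
E
```

```text
8.3 [0.59836267 0.02726786 0.07646798] [-0.91066546 -0.07396063 -1.27371099] 0.10592225020648488
8.35 [0.59912967 0.02723421 0.07756357] [ 0.14072306 -0.09513212 -0.22268355] 0.10441255894267969
8.4 [0.59969524 0.02721074 0.07837227] [ 0.36847121 -0.00903808 -1.53284577] 0.10656611503799923
8.45 [0.60003476 0.02719563 0.07887761] [ 0.62612726  0.27615953 -1.17994386] 0.10375225860851126
```

View pics/c22.png

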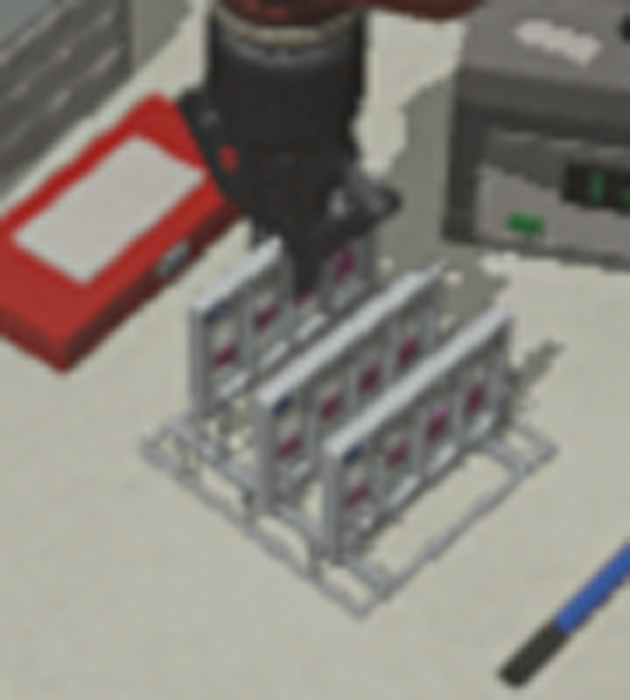

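View pics/c23.png

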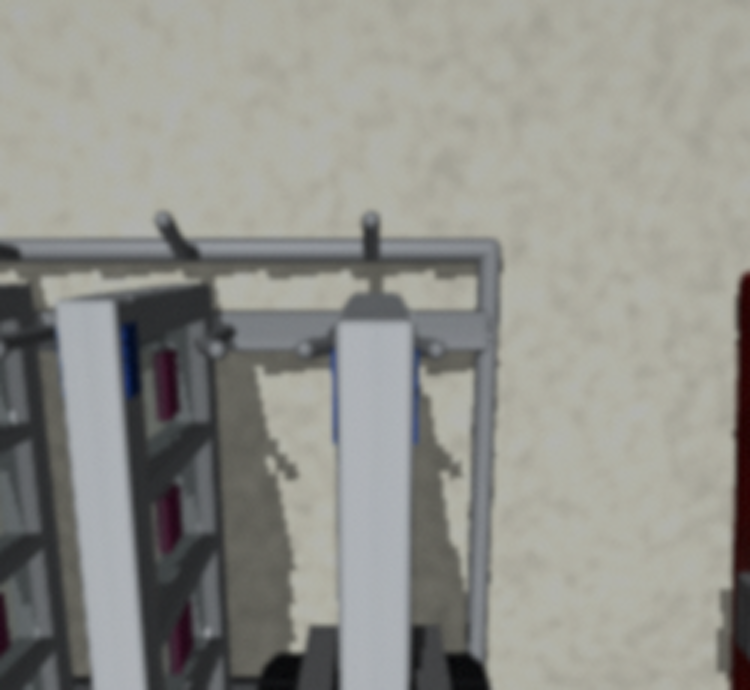

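>>> servo_tool(deltas=[[[0,-1.5,0,-4,0],[0,-1.5,0,-10,0],[0,-1.5,0,-16,0],[0,-1.5,0,-22,0],[0,-1.5,0,-22,0]]])

```text
time: 9.07
tool_pos: [0.5976, 0.0273, 0.0556]
tool_rot: [-0.001, 0.746, 0.666, -0.001]
contact_force: [-0.2, -0.7, -1.1]
gripper_width: 0.11
```

>>> servo_tool(deltas=[[[0,0,0,-3,0],[0,0,0,-6,0],[0,0,0,-6,0],[0,0,0,-6,0]]])

```text
time: 9.57
tool_pos: [0.5982, 0.0272, 0.0506]
tool_rot: [0.0, 0.746, 0.666, 0.0]
contact_force: [1.4, 0.5, -1.1]
gripper_width: 0.106
```

```bash
python3 - <<'E'
from h import *
for n in ["side","wrist","scene"]:
    s=state(); print(s["time"],s["tool_pos"],s["contact_force"],s["gripper_width"])
    im=grab_frame(n); cv2.imwrite(f"pics/{n}11.png",im[:,:,::-1])
s=state(); print(s["time"],s["tool_pos"],s["contact_force"],s["gripper_width"])
crop(cv2.imread("pics/side11.png"),230,170,310,250,8,"pics/c24.png")
crop(cv2.imread("pics/scene11.png"),195,170,285,250,8,"pics/c25.png")
crop(cv2.imread("pics/wrist11.png"),130,20,380,250,3,"pics/c26.png")
E
```

```text
9.575 [0.59822024 0.02719864 0.05061971] [ 1.42870839  0.54780946 -1.12308741] 0.10598234301810715
9.625 [0.59828212 0.02724868 0.05068643] [-0.12236318 -0.07185627 -1.13473   ] 0.10600480236611998
9.675 [0.59829781 0.02723821 0.05072144] [-0.40940053  0.12076311 -0.67853997] 0.1090106476899597
9.725 [0.59830654 0.02722602 0.0507617 ] [ 0.00931741 -0.14733024 -0.24966627] 0.10767967001013204
```

View pics/c24.png

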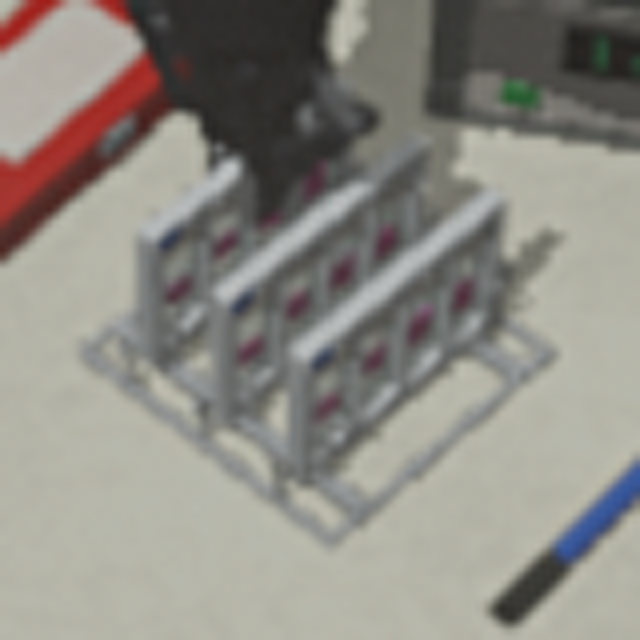

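View pics/c25.png

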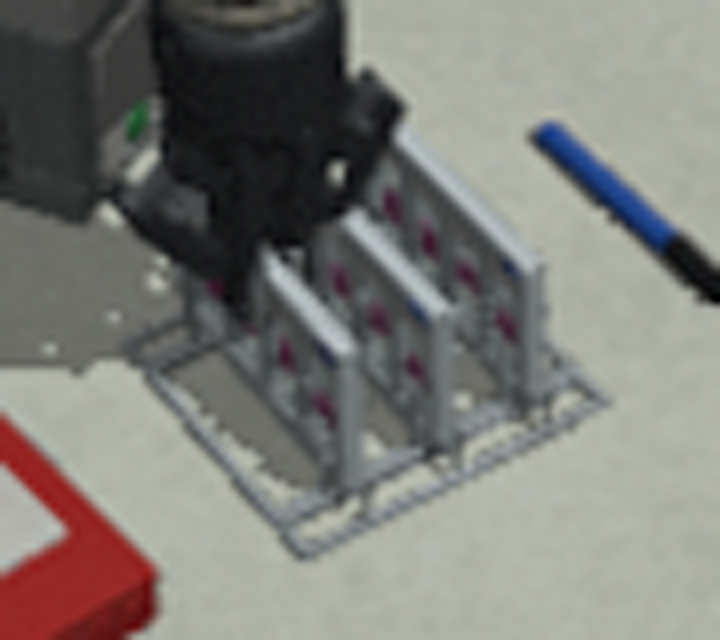

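View pics/c26.png

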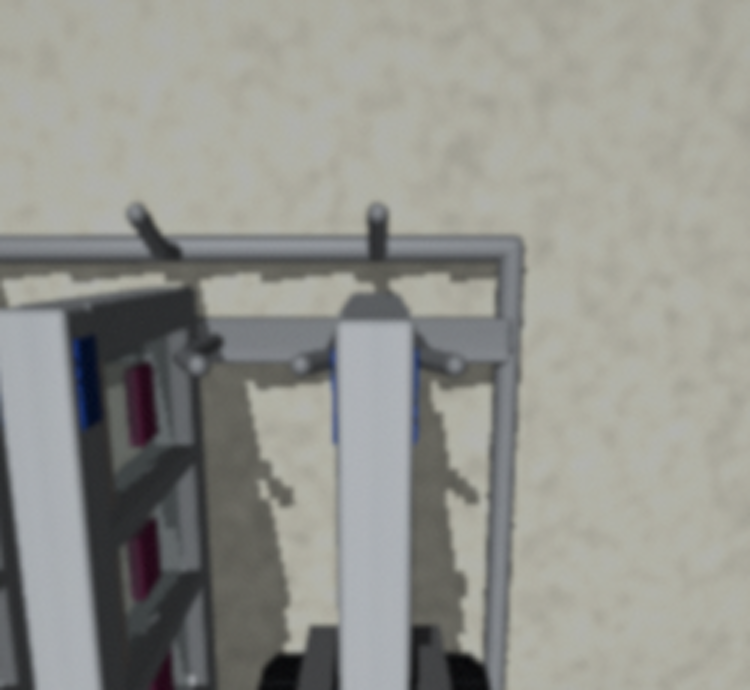

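>>> servo_tool(deltas=[[[0,0,0,-1,0],[0,0,0,-2,0],[0,0,0,-2,0]]])

```text
time: 10.1
tool_pos: [0.598, 0.0273, 0.0484]
tool_rot: [-0.0, 0.746, 0.666, -0.0]
contact_force: [-0.6, 1.0, -1.4]
gripper_width: 0.106
```

>>> servo_tool(deltas=[[[0,0,0,-1,0],[0,0,0,-1,0]]])

```text
time: 10.35
tool_pos: [0.5981, 0.0272, 0.0474]
tool_rot: [-0.0, 0.746, 0.666, -0.0]
contact_force: [0.7, -1.2, -1.7]
gripper_width: 0.108
```

>>> servo_tool(deltas=[[[0,0,0,-1,0],[0,0,0,-1,0]]])

```text
time: 10.6
tool_pos: [0.5984, 0.0272, 0.0471]
tool_rot: [0.0, 0.746, 0.666, 0.0]
contact_force: [-0.7, -0.4, 2.4]
gripper_width: 0.106
```

>>> servo_tool(deltas=[[[0,0,0,-1,0],[0,0,0,-1,0],[18,0,0,0,0],[28,0,0,0,0],[28,0,0,0,0]]])

```text
time: 11.22
tool_pos: [0.598, 0.0272, 0.0462]
tool_rot: [-0.0, 0.746, 0.666, -0.0]
contact_force: [-0.0, -0.5, -0.1]
gripper_width: 0.33
```

```bash
python3 - <<'E'
from h import *
s=state(); print(s["time"],s["tool_pos"],s["contact_force"],s["gripper_width"])
for n in ["side","wrist"]:
    im=grab_frame(n); cv2.imwrite(f"pics/{n}12.png",im[:,:,::-1])
crop(cv2.imread("pics/side12.png"),230,170,310,250,8,"pics/c27.png")
crop(cv2.imread("pics/wrist12.png"),130,20,380,380,2,"pics/c28.png")
E
```

```text
11.225 [0.59802691 0.02724414 0.04623591] [-0.00380082 -0.52685859 -0.13071662] 0.3300367860674485
```

View pics/c27.png

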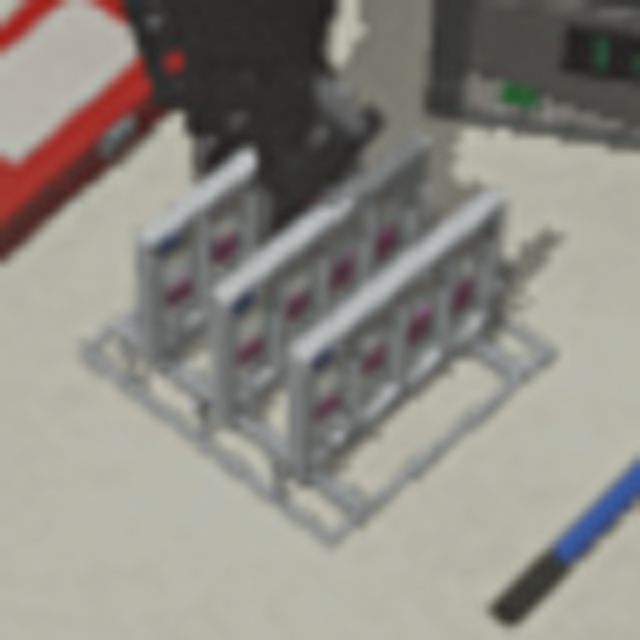

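View pics/c28.png

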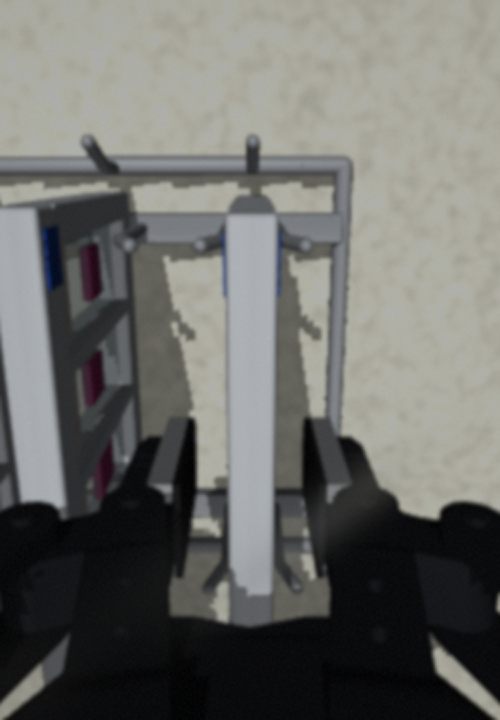

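Carrier released, upright and centred between its posts, level with its neighbours. I'll retract straight up and go over the incubator.

>>> servo_tool(deltas=[[[28,0,0,25,0],[28,0,0,75,0],[28,0,0,130,0],[28,-20,-30,180,-1.5],[28,-40,-70,225,-3.2]]])

```text
time: 11.95
tool_pos: [0.5582, -0.0423, 0.273]
tool_rot: [0.001, 0.848, 0.531, 0.001]
contact_force: [0.1, -0.6, -0.3]
gripper_width: 0.328
```

>>> servo_tool(deltas=[[[60,-20,-40,20,-1.7],[60,-40,-80,29,-3.4],[60,-60,-120,29,-5.1],[60,-84,-165,29,-6.5],[60,-84,-165,29,-6.5]]])

```text
time: 12.58
tool_pos: [0.4732, -0.2095, 0.2998]
tool_rot: [0.0, 0.976, 0.217, -0.0]
contact_force: [-0.3, 0.7, -0.5]
gripper_width: 0.704
```

```bash
python3 - <<'E'
from h import *
import pickle
cs={}
for n in ["side","scene","wrist"]:
    s=state(); print(s["time"],s["tool_pos"],s["tool_rot"],s["gripper_width"])
    cs[n]=calibration(n)
    im=grab_frame(n); cv2.imwrite(f"pics/{n}13.png",im[:,:,::-1])
pickle.dump(cs,open("c13.pkl","wb"))
crop(cv2.imread("pics/scene13.png"),195,170,285,250,8,"pics/c29.png")
print(s["joint_pos"])
E
```

```text
12.575 [ 0.47320078 -0.20945656  0.29977827] [ 1.73923686e-04  9.76220319e-01  2.16780635e-01 -1.22355490e-04] 0.7041215748053626
12.625 [ 0.47392758 -0.20809206  0.29974547] [-1.98619889e-04  9.75912592e-01  2.18161780e-01  1.07209137e-04] 0.7017031056401306
12.675 [ 0.47439879 -0.20721159  0.29975361] [-2.66246369e-04  9.75707156e-01  2.19078644e-01  1.49878570e-04] 0.7037275119206556
[-5.55981017e-01 -2.42659417e-01  1.74873490e+00  5.91118316e-04
  1.63567669e+00  5.73113417e-01]
```

View pics/wrist13.png

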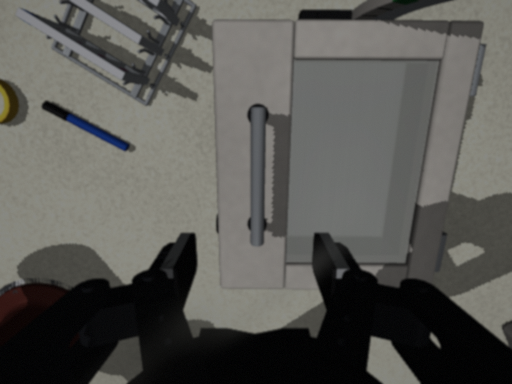

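View pics/c29.png

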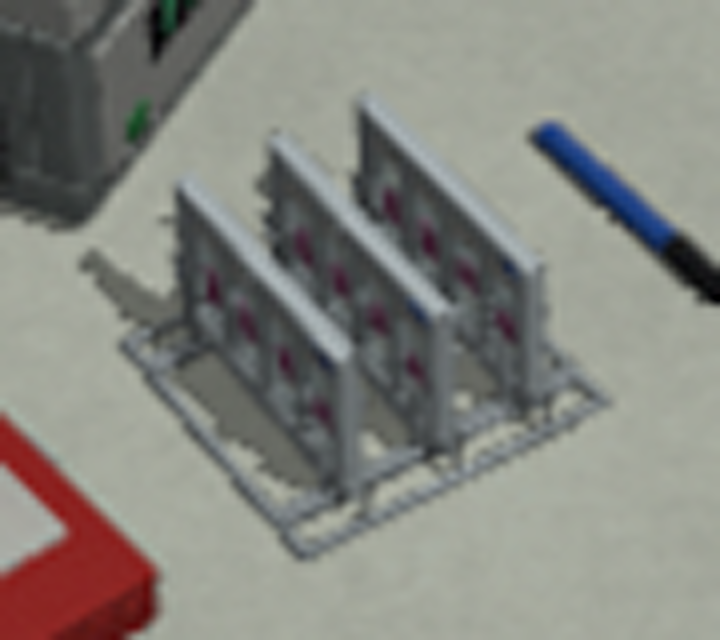

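View pics/scene13.png

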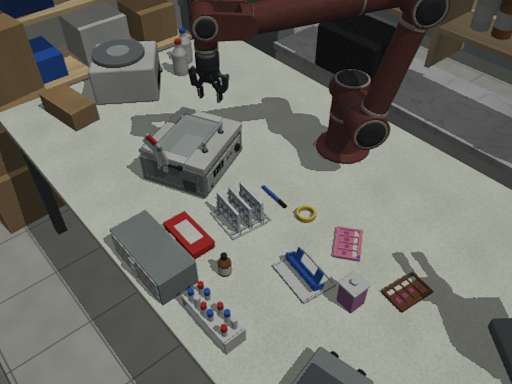

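The rack holds three evenly spaced, upright, level carriers. In the wrist view the bar runs from (258,107) to (257,245).

```bash
python3 - <<'E'
from h import *
import pickle
w=pickle.load(open("c13.pkl","rb"))["wrist"]
for z in (.18,.184,.188):
  a=onz(w,(258.5,107),z);b=onz(w,(257,245),z);d=a-b;print(z,a,b,np.linalg.norm(d),np.degrees(np.arctan2(d[1],d[0])),(a+b)/2)
print([onz(w,p,.148) for p in [(214,21),(221,287),(296,21)]])
s=state();print(s["tool_pos"],s["tool_rot"]);q=s["tool_rot"];print("jaw",np.degrees(np.arctan2(2*q[2]**2-1,2*q[1]*q[2])))
E
```

```text
0.18 [ 0.54030172 -0.18060439  0.18      ] [ 0.41404673 -0.23931566  0.18      ] 0.1392384109537374 24.93943398004112 [ 0.47717423 -0.20996002  0.18      ]
0.184 [ 0.5403029  -0.18054646  0.184     ] [ 0.41585118 -0.23841917  0.184     ] 0.13724971010308534 24.93943398004112 [ 0.47807704 -0.20948281  0.184     ]
0.188 [ 0.54030408 -0.18048853  0.188     ] [ 0.41765562 -0.23752268  0.188     ] 0.13526100925243317 24.939433980041116 [ 0.47897985 -0.2090056   0.188     ]
[array([ 0.59286055, -0.10919861,  0.148     ]), array([ 0.3296919 , -0.23106227,  0.148     ]), array([ 0.6260821 , -0.17933229,  0.148     ])]
[ 0.47468975 -0.20668891  0.29976336] [-2.27335565e-04  9.75577351e-01  2.19656027e-01  1.05054639e-04]
jaw -64.6223394591794
```

>>> servo_tool(deltas=[[[60,3.5,-3,-40,-0.08],[60,3.5,-3,-80,-0.08],[60,3.5,-3,-115,-0.08],[60,3.5,-3,-135,-0.08],[60,3.5,-3,-135,-0.08]]])

```text
time: 13.35
tool_pos: [0.4776, -0.2089, 0.1634]
tool_rot: [-0.001, 0.976, 0.216, -0.001]
contact_force: [-0.9, 0.4, 0.2]
gripper_width: 0.701
```

```bash
python3 - <<'E'
from h import *
for n in ["side","scene","wrist"]:
    s=state(); print(s["time"],s["tool_pos"],s["contact_force"],s["gripper_width"])
    im=grab_frame(n); cv2.imwrite(f"pics/{n}14.png",im[:,:,::-1])
    if n!="wrist":
      c=calibration(n)
      u=np.array([.422,-.907,0])
      for du in (-.03,.03):
        print(n,du,[np.round(proj(c,s["tool_pos"]+du*u+[0,0,dz]),1).tolist() for dz in (-.019,0,.019,.026)])
crop(cv2.imread("pics/side14.png"),270,80,390,200,6,"pics/c30.png")
crop(cv2.imread("pics/scene14.png"),135,60,265,190,6,"pics/c31.png")
E
```

```text
13.35 [ 0.47756439 -0.20893596  0.16338852] [-0.88054246  0.38399291  0.16931167] 0.7012855537878712
side -0.03 [[326.7, 163.1], [327.4, 159.1], [328.1, 155.0], [328.4, 153.5]]
side 0.03 [[328.4, 152.0], [329.1, 148.0], [329.8, 143.9], [330.1, 142.4]]
13.4 [ 0.4784137  -0.20972712  0.16519662] [ 0.08981155 -0.47604978  0.55728093] 0.7043719991212665
scene -0.03 [[219.2, 143.6], [218.9, 139.3], [218.6, 135.0], [218.4, 133.4]]
scene 0.03 [[204.3, 139.4], [203.9, 135.1], [203.5, 130.8], [203.3, 129.2]]
13.45 [ 0.47891217 -0.21024525  0.16629924] [0.42651472 0.70673468 0.5862055 ] 0.7051925794432885
```

View pics/wrist14.png

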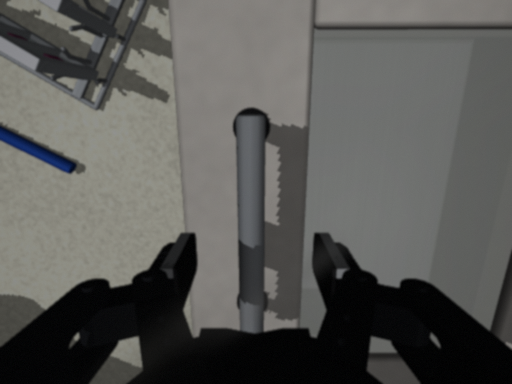

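View pics/c30.png

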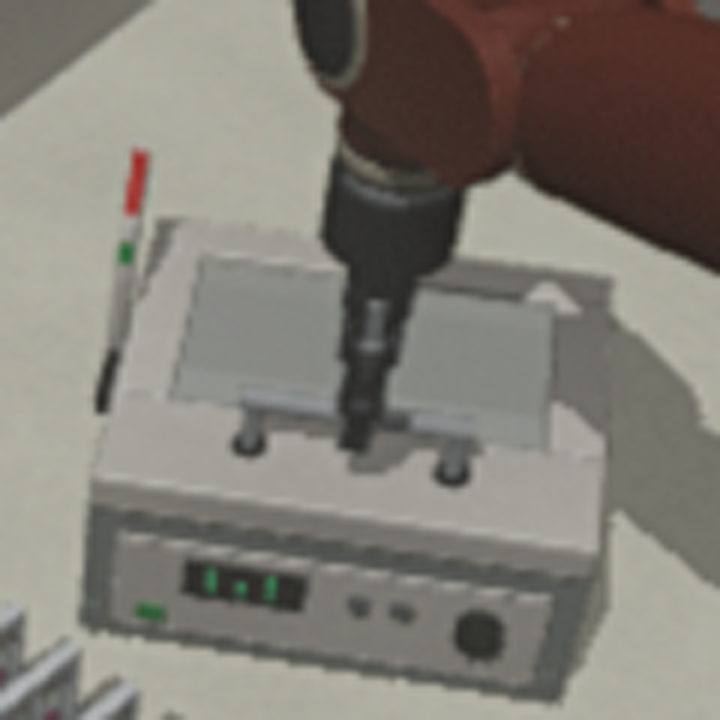

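View pics/c31.png

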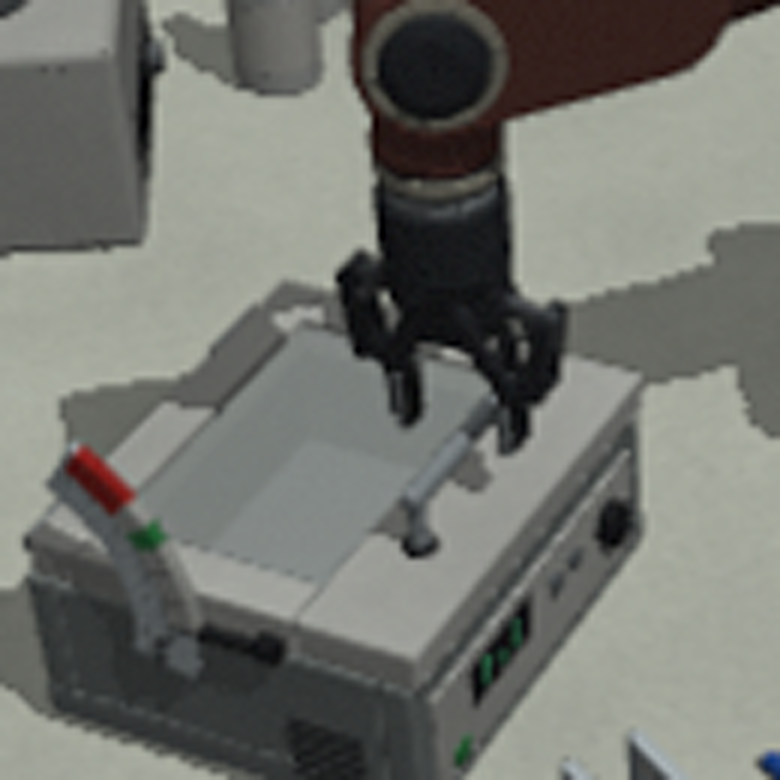

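>>> servo_tool(deltas=[[[60,-0.6,1.4,-6,0],[60,-0.6,1.4,-14,0],[40,-0.6,1.4,-14,0],[20,-0.6,1.4,-14,0],[0,-0.6,1.4,-14,0]]])

```text
time: 14.12
tool_pos: [0.4775, -0.2089, 0.1512]
tool_rot: [0.0, 0.977, 0.215, 0.0]
contact_force: [-0.2, -0.0, 0.5]
gripper_width: 0.143
```

>>> servo_tool(deltas=[[[0,0,0,0,0],[0,0,0,0,0],[0,0,0,0,0]]])

```text
time: 14.5
tool_pos: [0.4774, -0.2089, 0.1511]
tool_rot: [0.0, 0.977, 0.215, 0.0]
contact_force: [-0.9, 1.2, 1.4]
gripper_width: 0.14
```

```bash
python3 - <<'E'
from h import *
for n in ["wrist","scene"]:
    s=state(); print(s["time"],s["tool_pos"],s["contact_force"],s["gripper_width"])
    im=grab_frame(n); cv2.imwrite(f"pics/{n}15.png",im[:,:,::-1])
crop(cv2.imread("pics/scene15.png"),135,60,265,190,6,"pics/c32.png")
E
```

```text
14.5 [ 0.47743473 -0.20886433  0.15109581] [-0.91117501  1.21030633  1.40383156] 0.1401086502640194
14.55 [ 0.47745742 -0.20886891  0.15110442] [-1.9286769   0.0457612   1.17966092] 0.14031600725717333
```

View pics/wrist15.png

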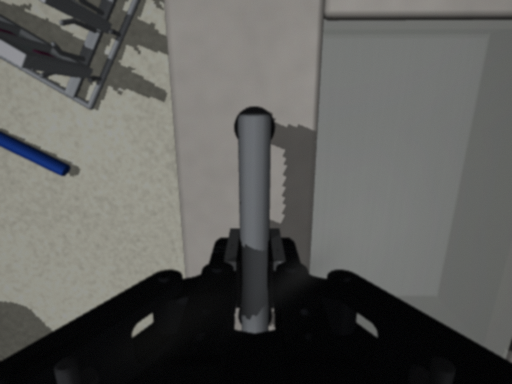

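View pics/c32.png

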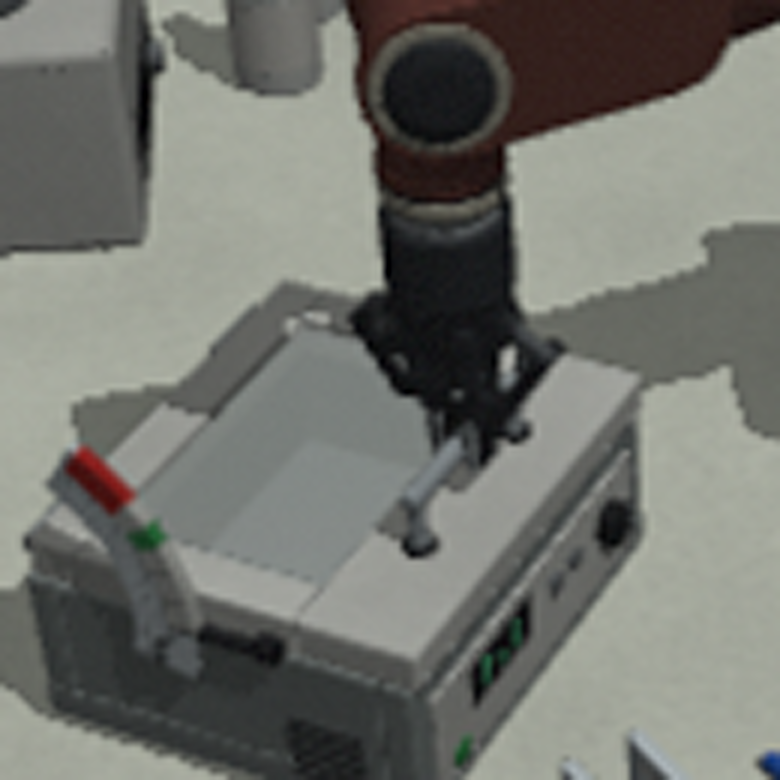

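>>> servo_tool(deltas=[[[0,1.4,-3,11.7,0],[0,3,-6.6,23,0],[0,5,-10.7,34.5,0],[0,7,-15.3,45.5,0],[0,9.5,-20.5,56.3,0]]])

```text
time: 15.22
tool_pos: [0.4865, -0.2285, 0.2076]
tool_rot: [-0.001, 0.977, 0.215, -0.001]
contact_force: [1.8, 3.8, -7.9]
gripper_width: 0.14
```

```bash
python3 - <<'E'
from h import *
for n in ["wrist","scene"]:
    s=state(); print(s["time"],s["tool_pos"],s["contact_force"],s["gripper_width"])
    im=grab_frame(n); cv2.imwrite(f"pics/{n}16.png",im[:,:,::-1])
s=state(); print(s["time"],s["tool_pos"],s["contact_force"],s["gripper_width"])
crop(cv2.imread("pics/scene16.png"),135,60,265,190,6,"pics/c33.png")
E
```

```text
15.225 [ 0.48651634 -0.22853394  0.20755916] [ 1.81647672  3.7748556  -7.8925607 ] 0.13975879229900984
15.275 [ 0.48703853 -0.22952914  0.20945948] [-0.83058287  4.97932431 -5.0892079 ] 0.14311798225703862
15.325 [ 0.48685978 -0.22921671  0.20880152] [-0.37460755  6.087809   -5.30523015] 0.13736261880763467
```

View pics/c33.png

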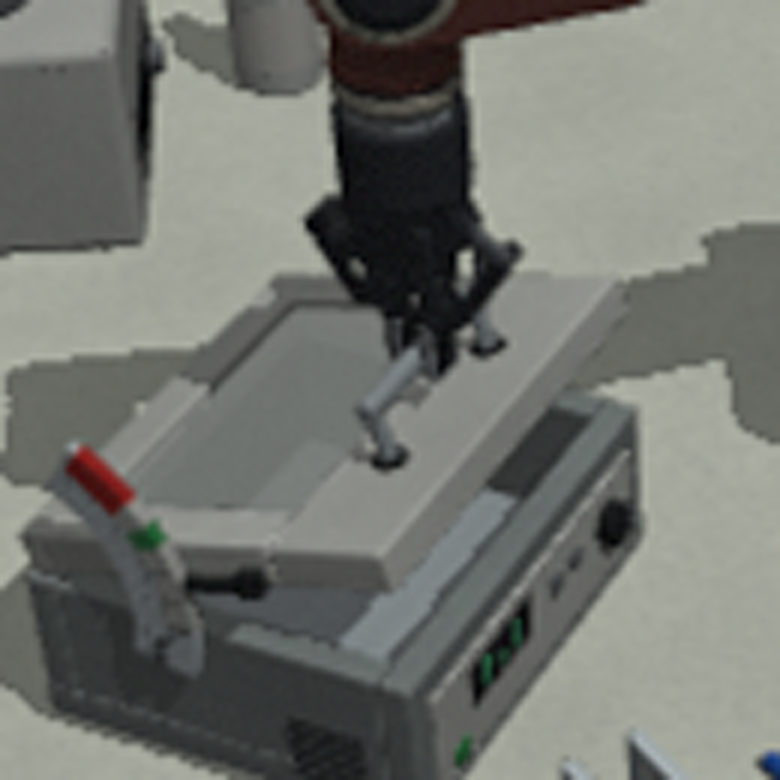

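View pics/wrist16.png

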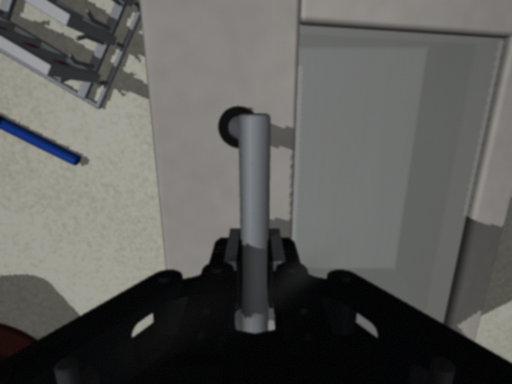

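>>> servo_tool(deltas=[[[0,2.7,-5.7,10.4,0],[0,5.6,-11.9,20.5,0],[0,8.6,-18.5,30.2,0],[0,11.9,-25.6,39.5,0],[0,11.9,-25.6,39.5,0]]])

```text
time: 15.95
tool_pos: [0.4981, -0.2533, 0.2481]
tool_rot: [-0.002, 0.977, 0.215, -0.001]
contact_force: [-3.6, 11.2, -1.5]
gripper_width: 0.137
```

>>> servo_tool(deltas=[[[0,1.8,-3.8,4.8,0],[0,3.5,-7.5,9,0],[0,3.5,-7.5,9,0],[0,3.5,-7.5,9,0]]])

```text
time: 16.45
tool_pos: [0.5013, -0.2601, 0.2568]
tool_rot: [-0.003, 0.976, 0.216, -0.001]
contact_force: [-4.2, 11.8, -0.5]
gripper_width: 0.143
```

```bash
python3 - <<'E'
from h import *
import pickle
cs={}
for n in ["wrist","side","scene"]:
    s=state(); print(s["time"],s["tool_pos"],s["contact_force"],s["gripper_width"])
    cs[n]=calibration(n);im=grab_frame(n); cv2.imwrite(f"pics/{n}17.png",im[:,:,::-1])
pickle.dump(cs,open("c17.pkl","wb"))
s=state(); print(s["time"],s["tool_pos"],s["contact_force"],s["gripper_width"])
crop(cv2.imread("pics/scene17.png"),125,100,205,190,8,"pics/c34.png")
crop(cv2.imread("pics/scene17.png"),135,60,265,190,5,"pics/c34b.png")
crop(cv2.imread("pics/side17.png"),260,70,390,200,6,"pics/c35.png")
E
```

```text
16.45 [ 0.50127574 -0.26014446  0.2567776 ] [-4.22911125 11.81862885 -0.53055409] 0.14344728267965767
16.5 [ 0.50127274 -0.26012705  0.25675454] [-4.15179929 11.41614094  0.43517255] 0.13606016082747682
16.55 [ 0.50127841 -0.26011691  0.25674355] [-2.4988942  11.25374722  0.22688362] 0.13663175537550137
16.6 [ 0.50128552 -0.26010793  0.25676601] [-4.50037913 10.36590614  0.77146713] 0.14142208840935036
```

View pics/c34.png

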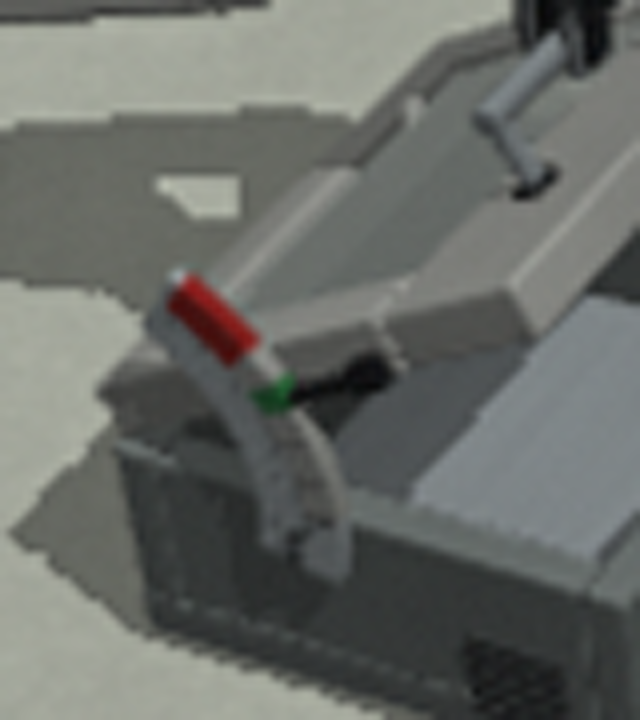

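View pics/c35.png

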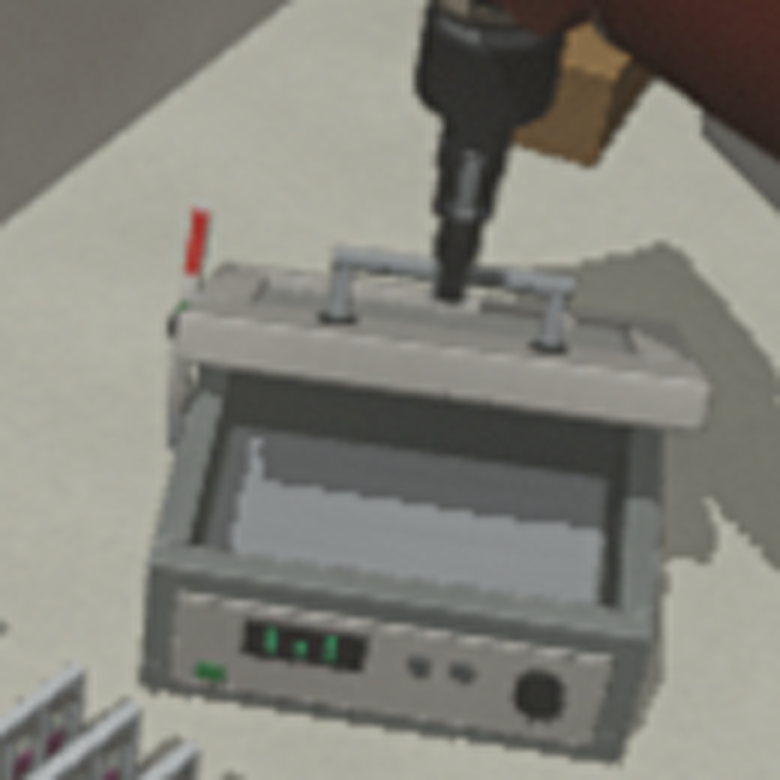

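View pics/wrist17.png

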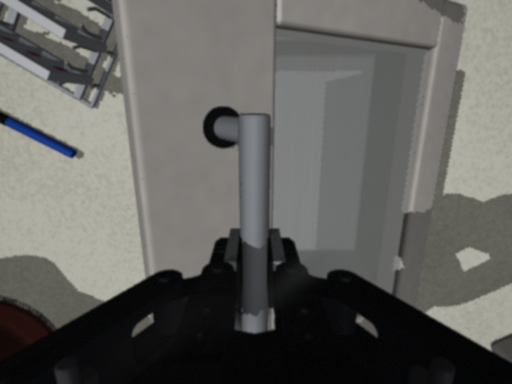

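```bash
python3 - <<'E'
from h import *
c=calibration("scene")
r=np.array([.4215,-.9068,0]);b=np.array([.9068,.4215,0])
H=np.array([.4781,-.2095,.126])+.225*r
for off in (.152,.158,.164):
  for th in (0,27,30,33,36,40):
    t=np.radians(th);p=H+off*b-.132*np.cos(t)*r+[0,0,.132*np.sin(t)]
    print(off,th,np.round((proj(c,p)-[125,100])*8))
im=cv2.imread("pics/scene17.png");hsv=cv2.cvtColor(im,cv2.COLOR_BGR2HSV)
m=cv2.inRange(hsv,(45,80,40),(85,255,255))[130:170,145:185];ys,xs=np.nonzero(m);print(((xs+145-125)*8).min(),((xs+145-125)*8).max(),((ys+130-100)*8).min(),((ys+130-100)*8).max(),len(xs))
im0=cv2.imread("pics/scene0.png");hsv=cv2.cvtColor(im0,cv2.COLOR_BGR2HSV)
m=cv2.inRange(hsv,(45,80,40),(85,255,255))[130:170,145:185];ys,xs=np.nonzero(m);print((xs.mean()+20)*8+4,(ys.mean()+30)*8+4,((xs+20)*8).min(),((xs+20)*8).max(),((ys+30)*8).min(),((ys+30)*8).max(),len(xs))
crop(im,145,135,185,165,20,"pics/c36.png"); crop(im0,145,135,185,165,20,"pics/c37.png")
E
```

```text
0.152 0 [341. 514.]
0.152 27 [294. 397.]
0.152 30 [285. 384.]
0.152 33 [276. 370.]
0.152 36 [266. 357.]
0.152 40 [252. 340.]
0.158 0 [334. 522.]
0.158 27 [286. 405.]
0.158 30 [277. 392.]
0.158 33 [268. 379.]
0.158 36 [258. 366.]
0.158 40 [244. 348.]
0.164 0 [327. 530.]
0.164 27 [278. 413.]
0.164 30 [270. 400.]
0.164 33 [260. 387.]
0.164 36 [250. 374.]
0.164 40 [236. 357.]
256 288 376 408 16
276.44444444444446 398.66666666666663 248 288 376 408 18
```

View pics/c36.png

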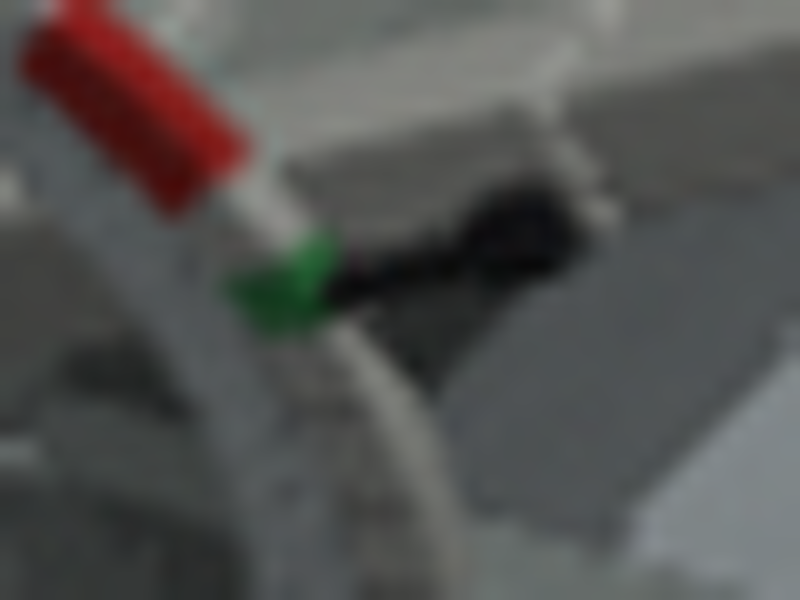

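View pics/c37.png

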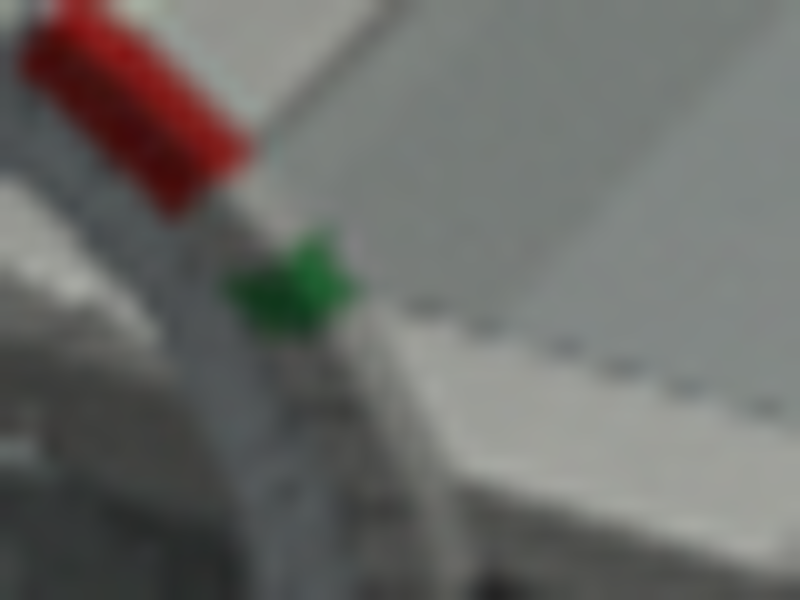

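```bash
python3 - <<'E'
from h import *
from scipy.optimize import least_squares
c=calibration("scene")
r=np.array([.4215,-.9068,0]);b=np.array([.9068,.4215,0])
H=np.array([.4781,-.2095,.126])+.225*r
def P(off,rad,ph): return proj(c,H+off*b-rad*np.cos(ph)*r+[0,0,rad*np.sin(ph)])
def blob(fn):
    im=cv2.imread(fn);v=im.max(2);m=((v<45)*255).astype(np.uint8)[130:180,140:200]
    n,l,st,ce=cv2.connectedComponentsWithStats(m,connectivity=8);return [(st[i],np.round(ce[i]+[140,130],2)) for i in range(1,n) if st[i][4]>6]
for f in ("pics/scene0.png","pics/scene15.png","pics/scene17.png"): print(f,blob(f))
hub0=blob("pics/scene0.png");
E
```

```text
pics/scene0.png [(array([13, 32,  4,  4, 10], dtype=int32), array([154.4, 163.4])), (array([28, 34, 14,  8, 62], dtype=int32), array([175.11, 167.61]))]
pics/scene15.png [(array([28, 34, 14,  8, 54], dtype=int32), array([175.26, 167.48]))]
pics/scene17.png [(array([21, 14, 13, 10, 59], dtype=int32), array([167.29, 148.44])), (array([ 8, 22,  6,  4, 11], dtype=int32), array([150.55, 153.45]))]
```

```bash
python3 - <<'E'
from h import *
from scipy.optimize import least_squares
c=calibration("scene")
r=np.array([.4215,-.9068,0]);b=np.array([.9068,.4215,0])
H=np.array([.4781,-.2095,.126])+.225*r
def P(off,rad,ph): return proj(c,H+off*b-rad*np.cos(ph)*r+[0,0,rad*np.sin(ph)])
f=lambda x:np.r_[P(x[0],x[1],x[2])-[175.2,167.55],P(x[0],x[1],x[2]+x[3])-[167.3,148.4]]
s=least_squares(f,[.158,.15,0,.5],x_scale=[.01,.01,.1,.1]);print(s.x,np.degrees(s.x[2:]),s.fun)
for off in (.154,.158,.162):
  g=lambda x:f([off,*x]);q=least_squares(g,[.15,0,.5],x_scale=[.01,.1,.1]);print(off,q.x,np.degrees(q.x[2]),q.fun)
E
```

```text
[0.15781811 0.16587139 0.00840137 0.48559544] [ 0.48136313 27.82256923] [0.00000000e+00 2.84217094e-14 0.00000000e+00 0.00000000e+00]
0.154 [ 0.16240036 -0.01823644  0.50183587] 28.75307752054929 [-0.14613133  0.02017001  0.1490035  -0.09420277]
0.158 [0.16603878 0.00964533 0.4848371 ] 27.779119468775768 [ 0.00676139 -0.00113614 -0.00682067  0.00438581]
0.162 [0.16976447 0.03642891 0.46851471] 26.843915380002183 [ 0.15093457 -0.02963253 -0.15080157  0.09853768]
```

>>> servo_tool(deltas=[[[0,0.7,-1.5,1.8,0],[0,1.4,-3.1,3.5,0],[0,1.4,-3.1,3.5,0],[0,1.4,-3.1,3.5,0]]])

```text
time: 17.1
tool_pos: [0.5026, -0.2629, 0.26]
tool_rot: [-0.003, 0.976, 0.216, -0.001]
contact_force: [-3.6, 11.7, -0.1]
gripper_width: 0.139
```

```bash
python3 - <<'E'
from h import *
from scipy.optimize import least_squares
for n in ["scene","side","wrist","scene"]:
    s=state(); print(s["time"],s["tool_pos"],s["contact_force"],s["gripper_width"])
    im=grab_frame(n)[:,:,::-1]; cv2.imwrite(f"pics/{n}18.png",im)
im=cv2.imread("pics/scene18.png")
crop(im,145,130,190,165,16,"pics/c38.png"); crop(im,195,170,285,250,5,"pics/c39.png")
v=im.max(2);m=((v<45)*255).astype(np.uint8)[130:180,140:200]
n,l,st,ce=cv2.connectedComponentsWithStats(m);i=1+np.argmax(st[1:,4]);p=ce[i]+[140,130];print(p,st[i])
c=calibration("scene")
r=np.array([.4215,-.9068,0]);b=np.array([.9068,.4215,0])
H=np.array([.4781,-.2095,.126])+.225*r
P=lambda off,rad,ph: proj(c,H+off*b-rad*np.cos(ph)*r+[0,0,rad*np.sin(ph)])
q=least_squares(lambda x:P(.1578,.1659,x[0])-p,[.5]);print(np.degrees(q.x)-.48,q.fun)
t=s["tool_pos"]-[.4774,-.2089,.1511];print(np.degrees(np.arcsin((.058+t[2])/.2324))-14.45,np.degrees(np.arccos((.225-t[:2]@r[:2])/.2324))-14.45)
E
```

```text
17.1 [ 0.50255539 -0.26290545  0.25995361] [-3.63001688 11.67911261 -0.11758018] 0.1386352386855149
17.15 [ 0.50257136 -0.26292038  0.2600108 ] [-4.25354715 11.15952997  0.24036944] 0.1359729162697215
17.2 [ 0.50259126 -0.26290099  0.26000412] [-3.48607878 11.29624769 -0.61532079] 0.13481447216104514
17.25 [ 0.50257286 -0.26289258  0.25997898] [-3.80577192 11.94985507 -0.25858728] 0.14085516118928534
[167.29230769 147.70769231] [21 14 13 10 65]
[28.51974878] [-0.30157491  0.1973286 ]
31.445191516870242 30.166038158154205
```

View pics/c38.png

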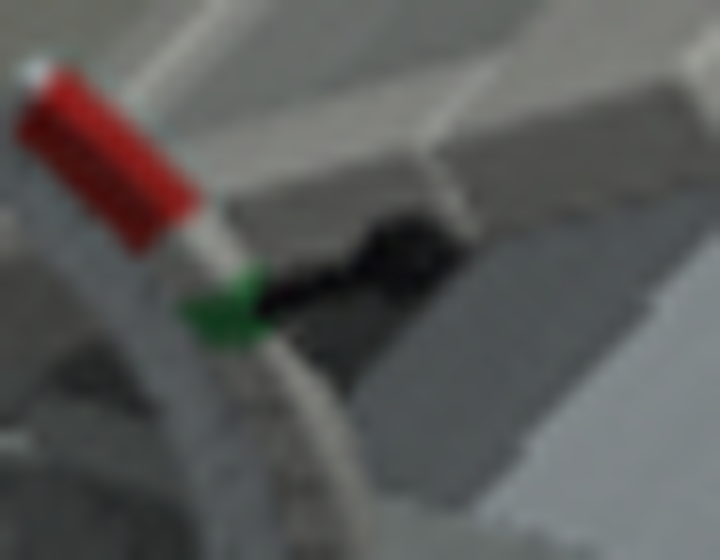

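View pics/c39.png

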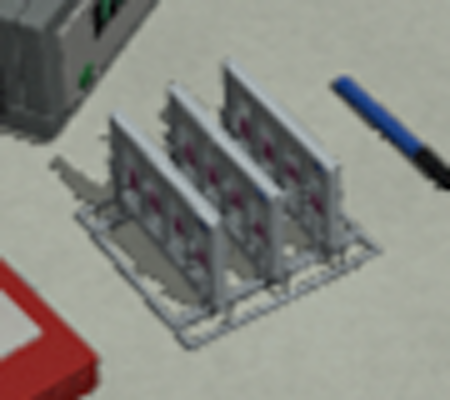

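The pointer tip now meets the rim in the middle of the green, with green visible above and below it. The hold is steady and the rack is unchanged, so I'm handing in.

```bash
python3 -c "
from plant import *
print(job_done()); print(state()['time'],state()['tool_pos'])"
```

```text
the job is handed in; nothing more can be done
None
the job is handed in; nothing more can be done
```

I racked the carrier and vented the incubator. I handed in at about 17.3 s, with the gripper still holding the lid open.

- **Carrier:** I closed the fingers on the leaning carrier so they stood it upright, then carried it to the empty slot on the +x side of the rack. I lowered it until the force showed it on the floor (about 4 N), and let go. Later pictures show it upright and level with the other two.
- **Lid:** I gripped the bar handle and lifted it along its arc. The last picture shows the pointer tip in the middle of the green band. The arm was steady, with about 12 N on the tool.

**Checks that disagreed:**
- **Lid angle:** my three estimates were 28.5° from the pointer and 30.2° and 31.4° from the tool position. All are inside the 27–33° band and well below the red.
- **Fingertips:** they appeared about 20 mm behind the reported TCP instead of 19 mm ahead. My first close on the carrier missed above its edge because of this, without moving it. After that I set heights from the pictures and the contact force.

The bystanders I could see in the pictures stayed where they were.

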